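Loosen the red stub's knurled locking collar with a fingertip

TASK

Loosen the knurled locking collar around the red pipe stub: push a fingertip against its rim and roll it round counter-clockwise (seen from above) until its white stripe, which starts just past the yellow arrow, has come round to the arrow for the second time, and leave it there, stripe and arrow lined up to within about 20 degrees. Do not run on well past the arrow that second time, do not turn the collar on the green stub, and leave everything else on the bench standing or lying where it is; nothing is to be picked up.

Things in the scene. Friction and masses are not known exactly. Their poses are not given: they have to be found in the camera images.
- red_station: bench weld positioner bolted down: blue base 130 x 130 mm, 32 mm high; steel face plate 120 mm across, top at height 40 mm; fixed upright red pipe stub 48 mm across, top at height 100 mm, with a knurled collar round it. Origin: on the collar's axis at table level; z up, x points from the axis to the yellow arrow, painted flat at the plate's edge. This is the one to loosen.
- red_collar (a joint): turn angle of the red stub's collar, rad, growing counter-clockwise seen from above; 0 = tight (stop), stripe at the arrow; 6.283 and 12.566 = stripe at the arrow the first and second time; starts between 0.1 and 0.9. It turns stiffly (about 2 N along the rim), stays where left, only turns on its screw, and climbs 2 mm per turn
- red_stripe (a point): outer end of the white stripe on top of the red stub's collar, at its top edge, 45 mm from the axis. The collar is 90 mm across over its 30 upright ridges (about 2 mm proud), 30 mm high, from height 44 to 74 mm when tight
- green_station: bench weld positioner bolted down: blue base 130 x 130 mm, 32 mm high; steel face plate 120 mm across, top at height 40 mm; fixed upright green pipe stub 48 mm across, top at height 100 mm, with a knurled collar round it. Origin: on the collar's axis at table level; z up, x points from the axis to the yellow arrow, painted flat at the plate's edge. Its collar must stay as it is.
- green_stripe (a point): outer end of the white stripe on top of the green stub's collar, at its top edge, 45 mm from the axis. The collar is 90 mm across over its 30 upright ridges (about 2 mm proud), 30 mm high, from height 44 to 74 mm when tight
- nipple: a short brass pipe nipple standing upright, 34 mm across, 50 mm tall; a loose bystander, leave it alone
- wrench: a steel open-ended wrench lying flat; a loose bystander, leave it alone
- spray: an orange-labelled spray can standing upright, 60 mm across, 160 mm tall; a loose bystander, leave it alone
- tin: a squat jar standing upright, 72 mm across, 60 mm tall, green label; a loose bystander, leave it alone
- disc: an orange abrasive disc lying flat, 115 mm across, 7 mm thick; a loose bystander, leave it alone
- elbow: a steel pipe elbow lying flat, about 36 mm thick; a loose bystander, leave it alone
- brush: a brush lying flat; a loose bystander, leave it alone
Things that resemble listed ones, but are neither listed nor needed, are in the scene too. What is shaped like the red_station but turquoise is not meant.

How it is judged:
On the way, in this order (a step that is already met when the one before it is completed fails the run):
1. the stripe comes round to the arrow for the first time (collar past 6.28 rad) (value of joint red_collar above 6.283 rad), for 0.1 s.
2. the stripe is at the arrow for the second time (12.57 rad, within 0.45) (value of joint red_collar between 12.1164 and 13.0164 rad), for 0.2 s.
At the end, for the whole second after the job is handed in: the red stub's collar stands still at 12.57 rad within 0.45 rad (stripe at the arrow for the second time), the green stub's stripe is within 12 mm and each loose thing within 30 mm of where it started (all of step 2 and velocity of joint red_collar between -0.05 and 0.05 rad/s and distance of green_stripe from where it was at the start of the episode below 0.012 m and distance of each of nipple, wrench, spray, tin, disc, elbow, brush from where it was at the start of the episode below 0.03 m); the robot touches nothing.
It fails at once if the red stub's collar is run on past 13.5 rad (value of joint red_collar above 13.5 rad).
It fails at once if the green stub's collar is turned (stripe moved over 12 mm) (distance of green_stripe from where it was at the start of the episode above 0.012 m).
It fails at once if a loose thing is moved or lifted by more than 30 mm (distance of any of nipple, wrench, spray, tin, disc, elbow, brush from where it was at the start of the episode above 0.03 m).
It also fails if it takes over 61 s, if anything falls off the work surface, if the arm or the gripper's body presses on something with over 40 N, if the wrist force passes 120 N, or if a joint passes its speed limit or range.

ROBOT

A 7-joint arm with a two-finger parallel gripper is mounted at the origin on the work surface. World frame = base frame: x ahead of the robot, y to its left, z up, the work surface at z = 0. Lengths are in m, angles in rad, forces in N, time in s.
With the tool pointing down it reaches from about 0.4 to 0.875 m from the base axis. Payload 19.3 kg.
Tool frame: the origin (TCP) lies between the finger pads; the fingertips stand ahead of it and the grasp point (between the pads) lies 6 mm ahead of it (r.tip_reach is the z of the fingertips in the tool frame, in m); z points along the fingers, y is the direction in which the jaws open and shut (so a half turn about z gives the same grasp; the last joint's range is limited). The gripper opens to 85 mm and grips with 20 to 120 N. Pads are 22 mm wide; open, the fingers measure 114 mm over their backs; the gripper's body (76 mm by 85 mm) begins 54 mm behind the grasp point. The pads swing forward as they close: fully open they stand 13 mm farther back than shut.
Start: joints at [1.084, 0.521, -0.036, 1.599, 0.021, 1.021, -0.113], TCP at [0.253, -0.571, 0.227] pointing down, gripper open.
Joint ranges: [-2.91, 2.91], [-0.3, 2.13], [-1.5, 1.42], [0.17, 2.43], [-1.26, 4.41], [0.16, 1.93], [-2.52, 2.52]. Speed limits (rad/s): [1.89, 1.89, 2.39, 2.39, 3.01, 3.01, 3.01].

INTERFACE

Orientations are given as a rotation vector (axis times angle).
In Python, from workcell import monitor, vision, ticket, r gives the robot as it stands.
- The arm moves only by the tool drive_tool, never from a script. Its argument "rows" is a list of rows, each an object of numbers: "wx", "wy", "wz": the turn, a rotation vector about the tool's x, y, z in degrees; "x", "y", "z": the shift along the tool's x, y, z in m; "fingers": the closure, from -1 (fully open) to 1 (shut), so that 0 is half open. A call has 1 to 8 rows; each row shifts and turns the commanded pose from where the row before left it, along the tool's axes as they then stand; what a row does not reach is not made up. A row lasts 1/12 s, in which the tool goes at most 41.7 mm and 7.16 degrees, less where a joint would pass 70% of its speed; a pose out of reach is approached as far as the arm can. A call with a gripper value outside its range is refused whole. The fingers move at their own pace and stop on an object; "newtons" is the grip in N (left out, the last holds). Time passes only in rows, so rows that do not move let the fingers close. It gives the time, the measured TCP pose, the force and the opening at its end, in the units of the state.
- monitor.state(): the state, without advancing time (a new reading comes with each control period).
- vision.get_image(name): name is "side" or "top" or "wrist"; returns a dict with "image" (420x560x3 uint8, blue, green, red), "mtx" (3x3 intrinsics, pixels), "camera_from_world" (4x4, takes a point from world to camera coordinates); the wrist camera has in their place "hand_eye" (4x4, takes a point from camera to tool coordinates, whose origin is the TCP and whose axes are the flange's). Camera axes: x right, y up, looking along -z (the intrinsics and any distortion apply to the point x, -y, -z); pixel columns grow to the right and rows downward; lengths in m; the calibration is good to about 2 mm. The wrist camera is an equidistant fisheye: a pixel r from the principal point sees the ray r / f radians off the axis. A picture is of the moment at which its call begins: read the wrist's pose just before it. There is no depth.
- ticket.finish_job(): hands the job in, once; it reports no verdict.
The state is a dict: "time": time; "joint_pos": joint angles; "joint_velocities": joint speeds; "joint_efforts": joint torques, N m; "tool_pos": TCP position; "ee_rot": TCP orientation; "force": force on the tool from outside, world axes, zero at the start; "torque": the same for the moment, N m; "gripper_width": finger opening in m.
Only numpy, scipy, OpenCV 4.12 (cv2) and the standard library are available. Lean on these libraries where they do the work, as an engineer would, in place of code of your own. Each camera call takes 0.05 s, during which the arm holds its last target.

## Working session

There is one attempt and no reset: what is moved stays moved. The work goes in short steps, Python scripts to look and compute and a tool call to move; the robot and the scene stay as the last step left them, time stands still between calls to the robot, and variables do not carry over. Pictures are saved under pics/ and viewed, and the job is handed in when it is done.

Besides the shell and the picture viewer there is one more tool, called after ">>>" by a JSON object that holds its "method" and its "body". drive_tool: Moves the arm, as the interface text tells. Its arguments: {"type":"object","properties":{"rows":{"type":"array","items":{"type":"object","properties":{"wx":{"type":"number"},"wy":{"type":"number"},"wz":{"type":"number"},"x":{"type":"number"},"y":{"type":"number"},"z":{"type":"number"},"fingers":{"type":"number"}}}},"newtons":{"type":"number"}},"required":["rows"]}

```bash
mkdir -p pics; ls; python3 - <<'E'
from workcell import monitor, vision, ticket, r
import cv2, numpy as np
print(monitor.state()); print(r.tip_reach)
for n in ["side","top","wrist"]:
    d=vision.get_image(n); cv2.imwrite(f"pics/{n}0.png",d["image"])
    print(n,{k:np.round(v,4).tolist() for k,v in d.items() if k!="image"})
E
```

```text
pics
{'time': 0.0, 'joint_pos': array([ 1.08381096,  0.52198538, -0.03632032,  1.60001928,  0.02119361,
        1.02108825, -0.11279237]), 'joint_velocities': array([-2.93909151e-04,  5.94610268e-04, -4.63674214e-04,  8.05899373e-05,
        1.49928227e-03, -5.86378798e-05,  2.20986379e-03]), 'joint_efforts': array([-4.22817930e-04, -9.27108192e+01,  1.97964147e+00, -3.69929051e+01,
        1.78388815e-02,  8.25864205e-03,  6.21110161e-06]), 'tool_pos': array([ 0.2528383 , -0.57119776,  0.22693961]), 'ee_rot': array([-3.07257777e+00, -6.49716877e-01,  4.81207869e-04]), 'force': array([-0.38651482,  0.07673816,  0.37381376]), 'torque': array([ 0.0084987 ,  0.02084173, -0.04525611]), 'gripper_width': 0.08544659307444977}
0.025
side {'mtx': [[501.5555, 0.0, 278.0489], [0.0, 501.5555, 209.2462], [0.0, 0.0, 1.0]], 'camera_from_world': [[-0.8477, -0.5303, 0.0154, 0.4745], [0.3636, -0.5595, 0.7448, -0.2568], [-0.3864, 0.637, 0.6671, -1.0914], [0.0, 0.0, 0.0, 1.0]]}
top {'mtx': [[442.276, 0.0, 284.5871], [0.0, 442.276, 207.1119], [0.0, 0.0, 1.0]], 'camera_from_world': [[-0.0149, -0.9999, 0.007, 0.0046], [0.9977, -0.0144, 0.0662, -0.5397], [-0.0661, 0.008, 0.9978, -1.2256], [0.0, 0.0, 0.0, 1.0]]}
wrist {'mtx': [[325.1923, 0.0, 277.6077], [0.0, 325.1923, 207.3242], [0.0, 0.0, 1.0]], 'hand_eye': [[-0.0001, 0.9464, 0.3229, 0.0825], [1.0, 0.0, 0.0002, -0.0007], [0.0002, 0.3229, -0.9464, -0.1467], [0.0, 0.0, 0.0, 1.0]]}
```

View pics/top0.png

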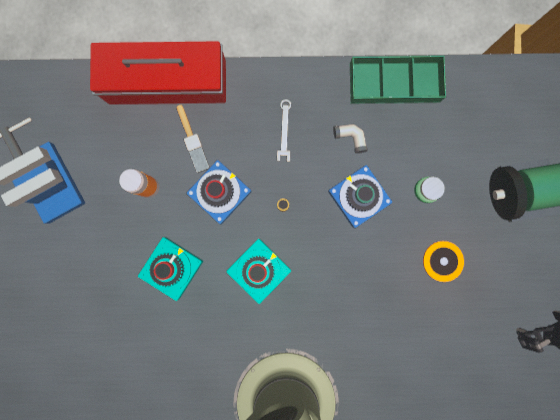

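View pics/side0.png

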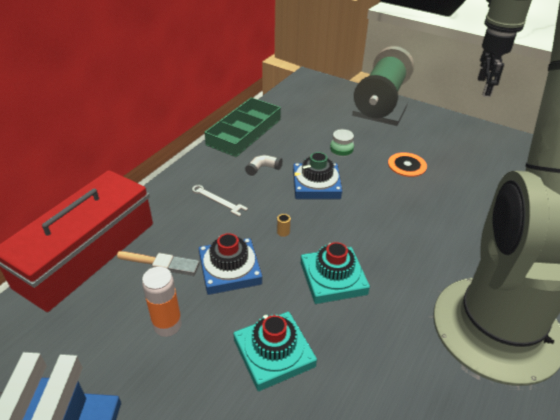

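View pics/wrist0.png

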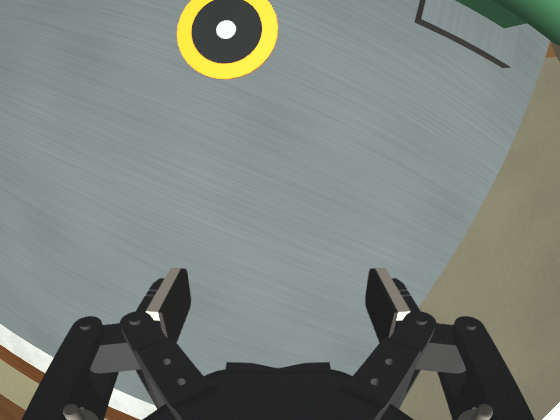

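Red station (blue base, red stub) is at top px ≈ (218,190), its arrow at ≈ (233,177). The green station is at ≈ (362,195). The two turquoise decoys are nearer the robot, and the spray is at ≈ (140,183).

```bash
cat > h.py <<'E'
from workcell import monitor, vision, ticket, r
import cv2, numpy as np
from scipy.spatial.transform import Rotation as Ro
def cast(d,px,z):
    K=d["mtx"];T=d["camera_from_world"]
    p=np.atleast_2d(np.float64(px)); 
    v=np.c_[(p[:,0]-K[0,2])/K[0,0],-(p[:,1]-K[1,2])/K[1,1],-np.ones(len(p))]
    R=T[:3,:3];c=-R.T@T[:3,3];w=v@R
    return c+w*((z-c[2])/w[:,2])[:,None]
def proj(d,P):
    P=np.atleast_2d(P);T=d["camera_from_world"];q=P@T[:3,:3].T+T[:3,3];K=d["mtx"]
    return np.c_[K[0,0]*q[:,0]/-q[:,2]+K[0,2],K[1,1]*-q[:,1]/-q[:,2]+K[1,2]]
E
python3 - <<'E'
from h import *
for n in ["top","side"]:
    d=vision.get_image(n);im=d["image"]
    if n=="top": x0,y0,w,h=170,145,110,90
    else: x0,y0,w,h=185,220,90,80
    cv2.imwrite(f"pics/{n}z.png",cv2.resize(im[y0:y0+h,x0:x0+w],None,fx=6,fy=6,interpolation=cv2.INTER_NEAREST))
    hsv=cv2.cvtColor(im,cv2.COLOR_BGR2HSV)
    def mask(lo,hi):
        m=cv2.inRange(hsv,lo,hi);z=np.zeros_like(m);z[y0:y0+h,x0:x0+w]=m[y0:y0+h,x0:x0+w];return z
    def cen(m,z,l):
        k,lab,st,c=cv2.connectedComponentsWithStats(m)
        for i in range(1,k):
            if st[i,4]>8: print(n,l,st[i],c[i].round(1),cast(d,c[i],z).round(4))
    cen(mask((22,150,120),(35,255,255)),0.04,"arrow")
    cen(mask((100,120,60),(125,255,255)),0.032,"base")
    cen(mask((0,120,50),(8,255,255)),0.1,"red")
    b=mask((100,120,60),(125,255,255)); ys,xs=np.nonzero(b)
    rect=cv2.minAreaRect(np.c_[xs,ys].astype(np.float32)); print(rect, cast(d,rect[0],.032).round(4))
    print(cast(d,cv2.boxPoints(rect),.032).round(4).tolist())
E
```

```text
top arrow [230 173   5   5  16] [231.9 175.4] [[0.6285 0.1415 0.04  ]]
top base [206 160  25  13 100] [218.  166.9] [[0.654 0.181 0.032]]
top base [187 177  64  47 434] [221.2 200.6] [[0.5593 0.1727 0.032 ]]
top red [219 182   5   8  13] [221.5 185.5] [[0.5937 0.1624 0.1   ]]
((218.5255584716797, 191.63897705078125), (46.29261779785156, 46.34914016723633), 42.709388732910156) [[0.5845 0.18   0.032 ]]
[[0.5821, 0.2709, 0.032], [0.6765, 0.1831, 0.032], [0.587, 0.0889, 0.032], [0.4934, 0.1769, 0.032]]
side base [247 239   7  11  27] [250.1 244.1] [[0.5732 0.1079 0.032 ]]
side base [199 245  63  49 806] [229.8 278.4] [[0.5505 0.2227 0.032 ]]
side red [217 233  22  22 255] [227.7 245.6] [[0.5739 0.1928 0.1   ]]
((230.3761444091797, 264.9433288574219), (47.66382598876953, 56.68986129760742), 79.04593658447266) [[0.5735 0.1889 0.032 ]]
[[0.6734, 0.1842, 0.032], [0.5812, 0.0806, 0.032], [0.4803, 0.1932, 0.032], [0.5667, 0.2853, 0.032]]
```

View pics/topz.png

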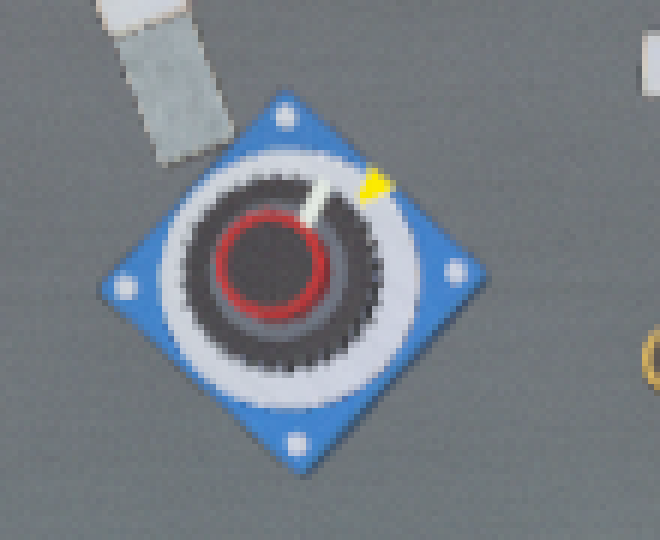

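View pics/sidez.png

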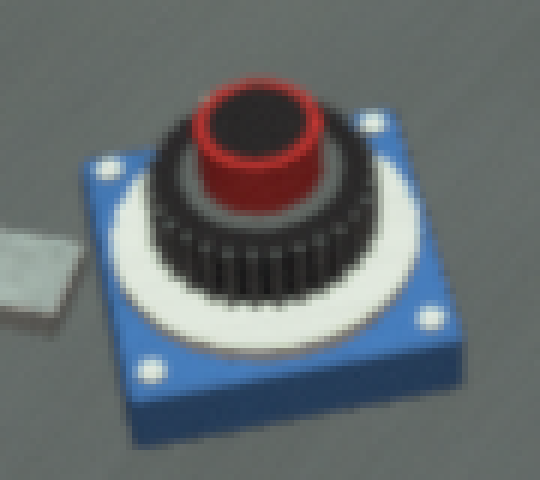

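```bash
python3 - <<'E'
from h import *
d=vision.get_image("top")
def c(p,z): 
    return cast(d,np.array(p)/6+[169.5+.08,144.5+.08],z)[0]
pl=c((290,279),.04); st=c((272,265),.1); co=c((283,273),.074); ar=c((374,188),.04); sp=c((321,183),.0745)
bolts=[c(p,.033) for p in [(286,116),(126,288),(456,271),(297,444)]]
print(pl,st,co,np.mean(bolts,0))
C=np.mean([pl,st,co,np.mean(bolts,0)],0)
a=lambda p:np.degrees(np.arctan2(p[1]-C[1],p[0]-C[0]))
print(C,a(ar),a(sp),np.hypot(*(ar-C)[:2]),np.hypot(*(sp-C)[:2]))
s=vision.get_image("side")
def c2(p,z): return cast(s,np.array(p)/6+[184.58,219.58],z)[0]
print(c2((258,122),.1), c2((267,237),.04), np.mean([c2(p,.033) for p in [(107,168),(371,122),(432,318),(150,370)]],0))
E
```

```text
[0.58529267 0.18052419 0.04      ] [0.58527375 0.17980829 0.1       ] [0.5844706 0.1787897 0.074    ] [0.585827   0.18092621 0.033     ]
[0.585216   0.18001209 0.06175   ] -42.640396191531536 -25.09629342139606 0.056775767855822855 0.04368004151966894
[0.58486836 0.17850363 0.1       ] [0.58233418 0.18126174 0.04      ] [0.58569355 0.17832919 0.033     ]
```

>>> {"method": "drive_tool", "body": {"rows": [{"wz": 7,"fingers": 1},{"wz": 7,"fingers": 1},{"wz": 7,"fingers": 1},{"wz": 7,"fingers": 1},{"wz": 7,"fingers": 1},{"wz": 7,"fingers": 1},{"wz": 7,"fingers": 1},{"y": -0.02,"fingers": 1}], "newtons": 40}}

```text
schema error: expected keys wx, wy, wz, x, y, z, fingers
```

>>> {"method": "drive_tool", "body": {"rows": [{"x": 0.003,"y": -0.035},{"x": 0.003,"y": -0.035},{"x": 0.003,"y": -0.035},{"x": 0.003,"y": -0.035},{"x": 0.003,"y": -0.035},{"x": 0.003,"y": -0.035},{"x": 0.003,"y": -0.035},{"x": 0.003,"y": -0.035}]}}

```text
schema error: expected keys wx, wy, wz, x, y, z, fingers
```

>>> {"method": "drive_tool", "body": {"rows": [{"x": 0.003,"y": -0.035},{"x": 0.003,"y": -0.035},{"x": 0.003,"y": -0.035},{"x": 0.003,"y": -0.035},{"x": 0.003,"y": -0.035},{"x": 0.003,"y": -0.035},{"x": 0.003,"y": -0.035},{"x": 0.003,"y": -0.035}]}}

```text
schema error: expected keys wx, wy, wz, x, y, z, fingers
```

```bash
cat >> h.py <<'E'
C=np.array([.585,.180])
def st():
    s=monitor.state();R=Ro.from_rotvec(s["ee_rot"]).as_matrix();p=s["tool_pos"]
    v=p[:2]-C
    yaw=np.degrees(np.arctan2(R[1,0],R[0,0]))
    print("t",round(s["time"],2),"p",p.round(4),"yaw",round(yaw,1),"tilt",R[:2,2].round(3),"rho",np.hypot(*v).round(4),"theta",np.degrees(np.arctan2(v[1],v[0])).round(1),"F",s["force"].round(1),"w",round(s["gripper_width"],4),"q",s["joint_pos"].round(2))
    return s,R,p
def go(theta,rho,z,yaw=None):
    s,R,p=st()
    t=np.radians(theta);T=np.r_[C+rho*np.array([np.cos(t),np.sin(t)]),z]
    print("tool shift",(R.T@(T-p)).round(4))
E
python3 -c "
from h import *
go(-25,.075,.079)"
```

```text
t 0.35 p [ 0.253  -0.5714  0.2274] yaw 23.9 tilt [-0.  0.] rho 0.8215 theta -113.8 F [ 1.2 -0.3 -0.4] w 0.0851 q [ 1.08  0.52 -0.04  1.6   0.02  1.02 -0.11]
tool shift [ 0.6571 -0.4962  0.1485]
```

All keys are needed in each row.

>>> {"method": "drive_tool", "body": {"rows": [{"wx": 0,"wy": 0,"wz": 7,"x": 0,"y": 0,"z": 0,"fingers": 1},{"wx": 0,"wy": 0,"wz": 7,"x": 0,"y": 0,"z": 0,"fingers": 1},{"wx": 0,"wy": 0,"wz": 7,"x": 0,"y": 0,"z": 0,"fingers": 1},{"wx": 0,"wy": 0,"wz": 7,"x": 0,"y": 0,"z": 0,"fingers": 1},{"wx": 0,"wy": 0,"wz": 7,"x": 0,"y": 0,"z": 0,"fingers": 1},{"wx": 0,"wy": 0,"wz": 7,"x": 0,"y": 0,"z": 0,"fingers": 1},{"wx": 0,"wy": 0,"wz": 7,"x": 0,"y": 0,"z": 0,"fingers": 1},{"wx": 0,"wy": 0,"wz": 0,"x": 0.003,"y": -0.03,"z": 0,"fingers": 1}], "newtons": 40}}

```text
time: 1.02
tool_pos: [0.2653, -0.5487, 0.2273]
ee_rot: [3.059, -0.704, -0.002]
force: [0.2, -1.4, -0.4]
gripper_width: -0.0002
```

>>> {"method": "drive_tool", "body": {"rows": [{"wx": 0,"wy": 0,"wz": 0,"x": 0.003,"y": -0.035,"z": 0,"fingers": 1},{"wx": 0,"wy": 0,"wz": 0,"x": 0.003,"y": -0.035,"z": 0,"fingers": 1},{"wx": 0,"wy": 0,"wz": 0,"x": 0.003,"y": -0.035,"z": 0,"fingers": 1},{"wx": 0,"wy": 0,"wz": 0,"x": 0.003,"y": -0.035,"z": 0,"fingers": 1},{"wx": 0,"wy": 0,"wz": 0,"x": 0.003,"y": -0.035,"z": 0,"fingers": 1},{"wx": 0,"wy": 0,"wz": 0,"x": 0.003,"y": -0.035,"z": 0,"fingers": 1},{"wx": 0,"wy": 0,"wz": 0,"x": 0.003,"y": -0.035,"z": 0,"fingers": 1},{"wx": 0,"wy": 0,"wz": 0,"x": 0.003,"y": -0.035,"z": 0,"fingers": 1}]}}

```text
time: 1.68
tool_pos: [0.4097, -0.3007, 0.2277]
ee_rot: [3.066, -0.683, 0.001]
force: [0.9, -0.7, -0.1]
gripper_width: -0.0004
```

>>> {"method": "drive_tool", "body": {"rows": [{"wx": 0,"wy": 0,"wz": 0,"x": 0.003,"y": -0.035,"z": 0,"fingers": 1},{"wx": 0,"wy": 0,"wz": 0,"x": 0.003,"y": -0.035,"z": 0,"fingers": 1},{"wx": 0,"wy": 0,"wz": 0,"x": 0.003,"y": -0.035,"z": 0,"fingers": 1},{"wx": 0,"wy": 0,"wz": 0,"x": 0.003,"y": -0.035,"z": 0,"fingers": 1},{"wx": 0,"wy": 0,"wz": 0,"x": 0.003,"y": -0.035,"z": 0,"fingers": 1},{"wx": 0,"wy": 0,"wz": 0,"x": 0.003,"y": -0.035,"z": 0,"fingers": 1},{"wx": 0,"wy": 0,"wz": 0,"x": 0.003,"y": -0.035,"z": 0,"fingers": 1},{"wx": 0,"wy": 0,"wz": 0,"x": 0.003,"y": -0.035,"z": 0,"fingers": 1}]}}

```text
time: 2.35
tool_pos: [0.5503, -0.0573, 0.2277]
ee_rot: [-3.066, 0.683, -0.0]
force: [0.9, -1.1, 0.2]
gripper_width: -0.0003
```

```bash
python3 -c "
from h import *
go(-25,.075,.079)"
```

```text
t 2.35 p [ 0.5503 -0.0573  0.2277] yaw -25.1 tilt [0. 0.] rho 0.2398 theta -98.3 F [ 0.9 -1.1  0.2] w -0.0003 q [-0.01  0.41  0.02  1.79 -0.01  0.94 -2.01]
tool shift [ 0.0057 -0.2297  0.1487]
```

>>> {"method": "drive_tool", "body": {"rows": [{"wx": 0,"wy": 0,"wz": 0,"x": 0.001,"y": -0.035,"z": 0,"fingers": 1},{"wx": 0,"wy": 0,"wz": 0,"x": 0.001,"y": -0.035,"z": 0,"fingers": 1},{"wx": 0,"wy": 0,"wz": 0,"x": 0.001,"y": -0.035,"z": 0,"fingers": 1},{"wx": 0,"wy": 0,"wz": 0,"x": 0.001,"y": -0.035,"z": 0.01,"fingers": 1},{"wx": 0,"wy": 0,"wz": 0,"x": 0.001,"y": -0.035,"z": 0.01,"fingers": 1},{"wx": 0,"wy": 0,"wz": 0,"x": 0.003,"y": -0.035,"z": 0.02,"fingers": 1},{"wx": 0,"wy": 0,"wz": -7,"x": 0.001,"y": -0.025,"z": 0.02,"fingers": 1},{"wx": 0,"wy": 0,"wz": 0,"x": 0,"y": 0,"z": 0,"fingers": 1}]}}

```text
time: 3.02
tool_pos: [0.6566, 0.1558, 0.1629]
ee_rot: [-3.105, 0.474, 0.008]
force: [0.4, 0.1, -1.2]
gripper_width: -0.0001
```

```bash
python3 -c "
from h import *
go(-18,.075,.079)
d=vision.get_image('top');cv2.imwrite('pics/t1.png',d['image'])
d=vision.get_image('wrist');cv2.imwrite('pics/w1.png',d['image'])"
```

```text
t 3.02 p [0.6566 0.1558 0.1629] yaw -17.4 tilt [-0.005  0.001] rho 0.0756 theta -18.7 F [ 0.4  0.1 -1.2] w -0.0001 q [-0.29  0.67 -0.05  1.51  0.03  0.97 -2.22]
tool shift [-0.0002 -0.0009  0.0839]
```

View pics/w1.png

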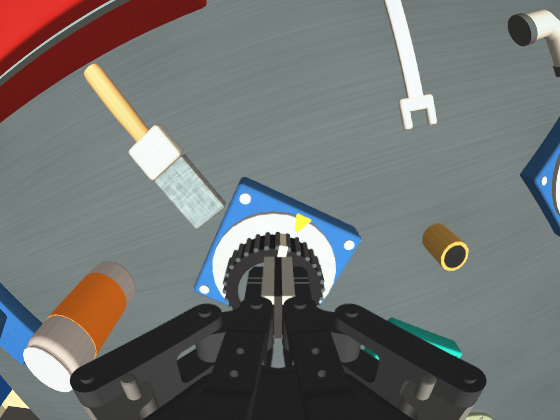

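>>> {"method": "drive_tool", "body": {"rows": [{"wx": 0,"wy": 0,"wz": 0,"x": 0,"y": 0,"z": 0.03,"fingers": 1},{"wx": 0,"wy": 0,"wz": 0,"x": 0,"y": 0,"z": 0.03,"fingers": 1},{"wx": 0,"wy": 0,"wz": 0,"x": 0,"y": 0,"z": 0.022,"fingers": 1},{"wx": 0,"wy": 0,"wz": 0,"x": 0,"y": 0,"z": 0,"fingers": 1},{"wx": 0,"wy": 0,"wz": 0,"x": -0.012,"y": 0,"z": 0,"fingers": 1},{"wx": 0,"wy": 0,"wz": 0,"x": 0,"y": 0,"z": 0,"fingers": 1}]}}

```text
time: 3.62
tool_pos: [0.6456, 0.1536, 0.0872]
ee_rot: [-3.102, 0.496, -0.001]
force: [-0.4, 0.8, 0.3]
gripper_width: 0.0
```

```bash
python3 -c "
from h import *
go(-18,.056,.079)
d=vision.get_image('side');cv2.imwrite('pics/s2.png',cv2.resize(d['image'][150:350,130:330],None,fx=3,fy=3))"
```

```text
t 3.62 p [0.6456 0.1536 0.0872] yaw -18.2 tilt [0.001 0.   ] rho 0.0661 theta -23.6 F [-0.4  0.8  0.3] w 0.0 q [-0.3   0.74 -0.04  1.59  0.04  0.81 -2.24]
tool shift [-0.0098 -0.0064  0.0082]
```

View pics/s2.png

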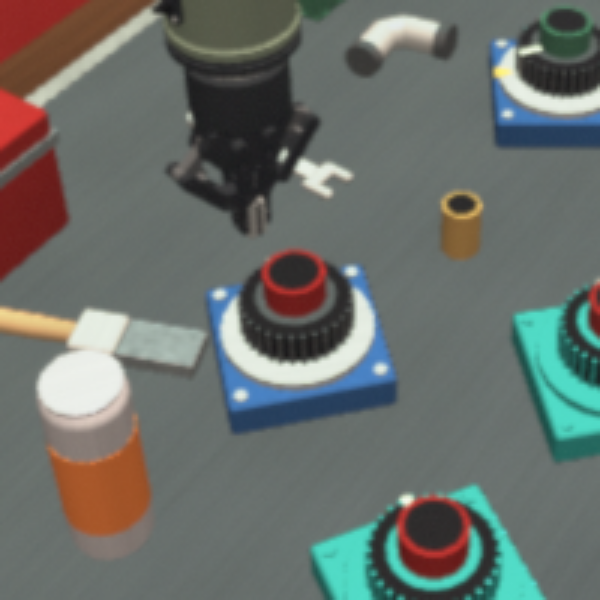

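```bash
python3 -c "
from h import *
d=vision.get_image('side')
s,R,p=st()
for z in (0,.025,.05): print((proj(d,p+[0,0,-z])-[130,150])*3)
print((proj(d,[.585,.18,.1])-[130,150])*3)
cv2.imwrite('pics/s3.png',cv2.resize(d['image'][150:350,130:330],None,fx=3,fy=3))
t=vision.get_image('top');cv2.imwrite('pics/t3.png',t['image'])
print(proj(t,p))
"
```

```text
t 3.72 p [0.6471 0.1534 0.0875] yaw -18.2 tilt [0.002 0.   ] rho 0.0675 theta -23.2 F [ 0.6 -1.   0.6] w 0.0002 q [-0.3   0.74 -0.04  1.59  0.04  0.81 -2.24]
[[248.65190755 231.22556589]]
[[250.88139668 253.79246438]]
[[253.04986794 275.74173984]]
[[291.4209459  270.85850543]]
[[225.4312606  166.06036514]]
```

View pics/s3.png

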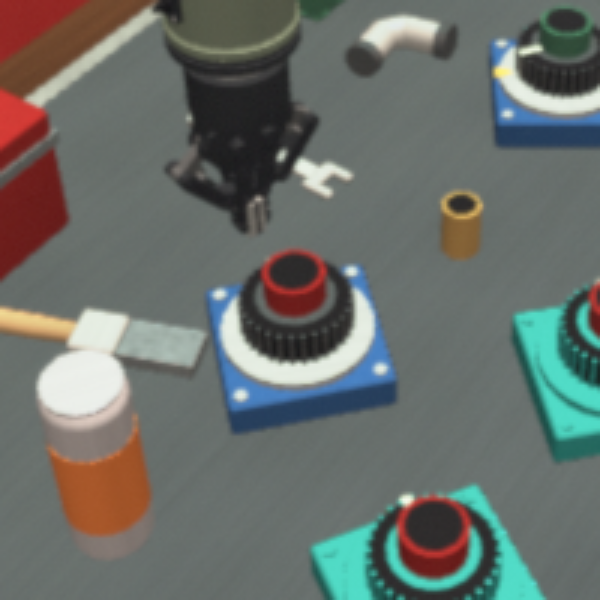

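View pics/t3.png

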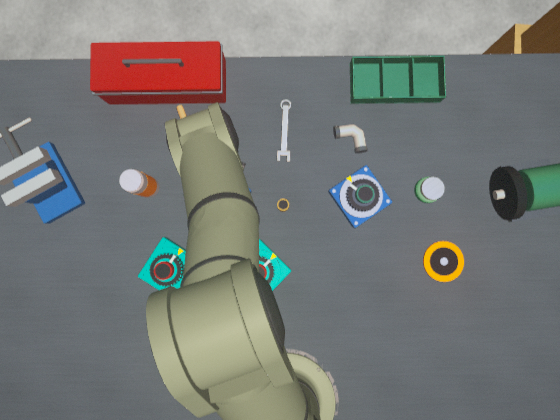

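```bash
python3 -c "
from h import *
d=vision.get_image('wrist');H=np.linalg.inv(d['hand_eye']);K=d['mtx']
def wp(P):
    q=(H@np.r_[P,1])[:3];v=np.array([q[0],-q[1],-q[2]]);th=np.arctan2(np.hypot(*v[:2]),v[2]);u=v[:2]/np.hypot(*v[:2]);return (K[:2,2]+K[0,0]*th*u).round(1)
for x in(-.011,.011):
  for z in (0,.006,.015,.025): print(x,z,wp([x,0,z]))
s,R,p=st()
for n,P in dict(stub=[.585,.18,.1],near=[.609,.18,.1],arrow=[.6265,.141,.04]).items(): print(n,wp(R.T@(np.array(P)-p)))
cv2.imwrite('pics/w3.png',d['image'])"
```

```text
-0.011 0 [277.9 284.5]
-0.011 0.006 [277.9 278.6]
-0.011 0.015 [277.9 270.4]
-0.011 0.025 [277.9 262.1]
0.011 0 [277.9 247.3]
0.011 0.006 [277.9 242.3]
0.011 0.015 [277.9 235.3]
0.011 0.025 [277.9 228.2]
t 3.82 p [0.6472 0.1533 0.087 ] yaw -18.2 tilt [0.002 0.   ] rho 0.0677 theta -23.2 F [ 0.2 -0.9 -0.4] w 0.0002 q [-0.3   0.74 -0.04  1.59  0.04  0.81 -2.24]
stub [267.8 374.2]
near [253.4 347.1]
arrow [305.1 252.8]
```

View pics/w3.png

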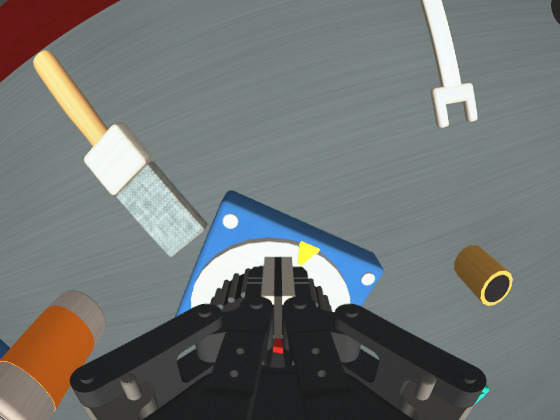

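```bash
python3 -c "
import cv2
a=cv2.imread('pics/w3.png')[220:370,190:390];b=cv2.imread('pics/s3.png')[100:300,150:350]
cv2.imwrite('pics/w3z.png',cv2.resize(a,None,fx=4,fy=4,interpolation=cv2.INTER_CUBIC))
cv2.imwrite('pics/s3z.png',cv2.resize(b,None,fx=3,fy=3,interpolation=cv2.INTER_CUBIC))"
```

```text
(no output)
```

View pics/w3z.png

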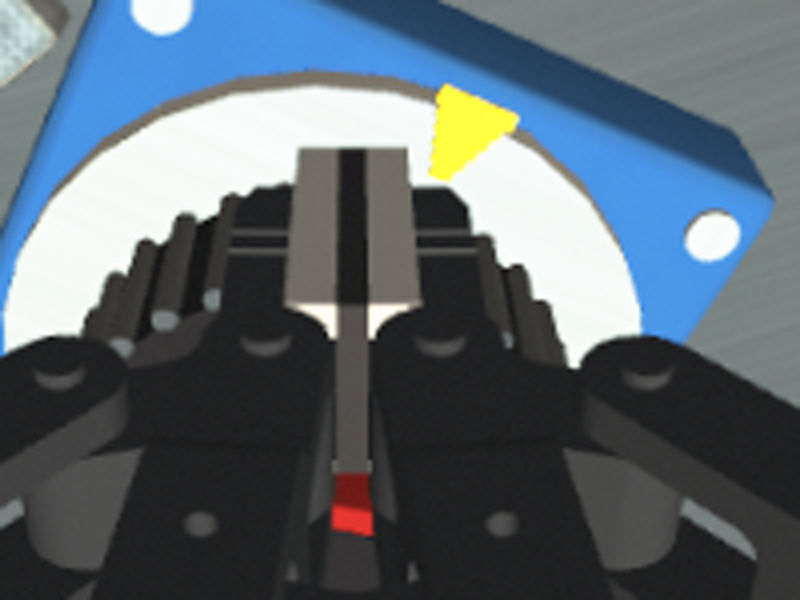

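View pics/s3z.png

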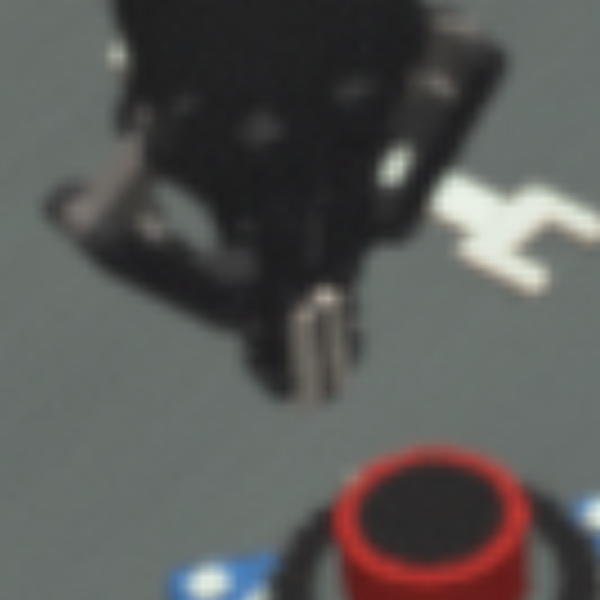

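```bash
python3 -c "
from h import *
d=vision.get_image('wrist');H=d['hand_eye'];K=d['mtx'];s,R,p=st()
def ray(px):
    u=np.array(px)-K[:2,2];rr=np.hypot(*u);th=rr/K[0,0];v=np.r_[u/rr*np.sin(th),np.cos(th)];v=np.array([v[0],-v[1],-v[2]])
    return H[:3,3],H[:3,:3]@v
c,v=ray((279,257))
for x in (-.011,-.005,0,.005,.011): print('wrist x',x,'z',c[2]+v[2]*(x-c[0])/v[0])
S=vision.get_image('side');T=S['camera_from_world']
a=cast(S,[214.3,228.3],.15)[0];b=cast(S,[214.3,228.3],0.05)[0]
A=R.T@(a-p);B=R.T@(b-p);print('side ray tool',A,B)
for x in (-.011,0,.011):
  t=(x-A[0])/(B[0]-A[0]);print(A+t*(B-A))
"
```

```text
t 3.87 p [0.647  0.1533 0.0866] yaw -18.2 tilt [0.002 0.   ] rho 0.0675 theta -23.3 F [ 0.2 -0.8  0.3] w -0.0002 q [-0.3   0.74 -0.04  1.59  0.04  0.81 -2.24]
wrist x -0.011 z 0.031642158689201116
wrist x -0.005 z 0.020156983243507426
wrist x 0 z 0.010586003705429364
wrist x 0.005 z 0.001015024167351275
wrist x 0.011 z -0.010470151278342416
side ray tool [-0.06162636 -0.03311636 -0.06342693] [0.02818433 0.02019415 0.03666453]
[-0.011      -0.00306518 -0.00700529]
[6.93889390e-18 3.46428186e-03 5.25389147e-03]
[0.011      0.00999375 0.01751308]
```

>>> {"method": "drive_tool", "body": {"rows": [{"wx": 0,"wy": 0,"wz": 0,"x": 0.002,"y": -0.006,"z": 0.004,"fingers": 1},{"wx": 0,"wy": 0,"wz": 0,"x": 0,"y": 0,"z": 0.004,"fingers": 1},{"wx": 0,"wy": 0,"wz": 0,"x": 0,"y": 0,"z": 0,"fingers": 1}]}}

```text
time: 4.17
tool_pos: [0.6497, 0.1592, 0.0764]
ee_rot: [3.102, -0.494, -0.002]
force: [-1.1, -0.2, -0.2]
gripper_width: 0.0001
```

>>> {"method": "drive_tool", "body": {"rows": [{"wx": 0,"wy": 0,"wz": 0,"x": 0,"y": 0,"z": 0.004,"fingers": 1},{"wx": 0,"wy": 0,"wz": 0,"x": 0,"y": 0,"z": 0.004,"fingers": 1},{"wx": 0,"wy": 0,"wz": 0,"x": 0,"y": 0,"z": 0,"fingers": 1}]}}

```text
time: 4.42
tool_pos: [0.6494, 0.1586, 0.0684]
ee_rot: [3.102, -0.495, -0.002]
force: [0.6, -0.3, -0.5]
gripper_width: -0.0001
```

```bash
python3 -c "
from h import *
s,R,p=st()
d=vision.get_image('side');cv2.imwrite('pics/s4.png',cv2.resize(d['image'][190:310,170:290],None,fx=5,fy=5,interpolation=cv2.INTER_CUBIC))
d=vision.get_image('wrist');cv2.imwrite('pics/w4.png',cv2.resize(d['image'][220:370,190:390],None,fx=4,fy=4,interpolation=cv2.INTER_CUBIC))
st()"
```

```text
t 4.42 p [0.6494 0.1586 0.0684] yaw -18.1 tilt [-0.001 -0.   ] rho 0.0679 theta -18.4 F [ 0.6 -0.3 -0.5] w -0.0001 q [-0.3   0.77 -0.04  1.59  0.04  0.78 -2.25]
t 4.52 p [0.6498 0.1587 0.0692] yaw -18.1 tilt [-0. -0.] rho 0.0682 theta -18.2 F [ 0.3 -0.1  0.1] w 0.0003 q [-0.3   0.77 -0.04  1.58  0.04  0.79 -2.25]
```

View pics/s4.png

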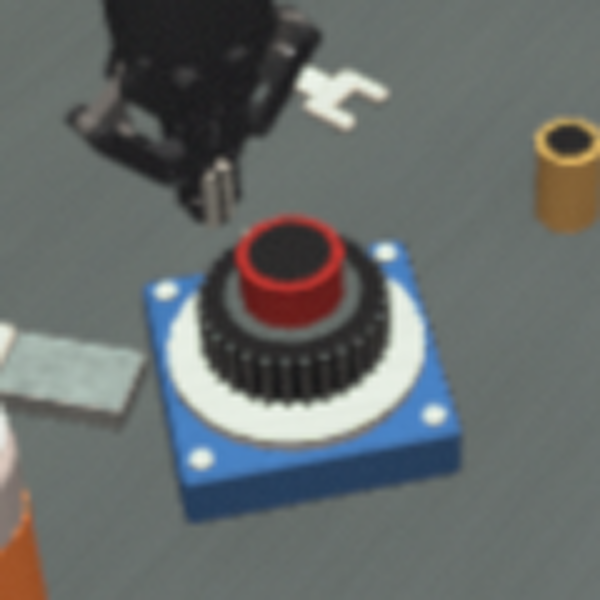

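View pics/w4.png

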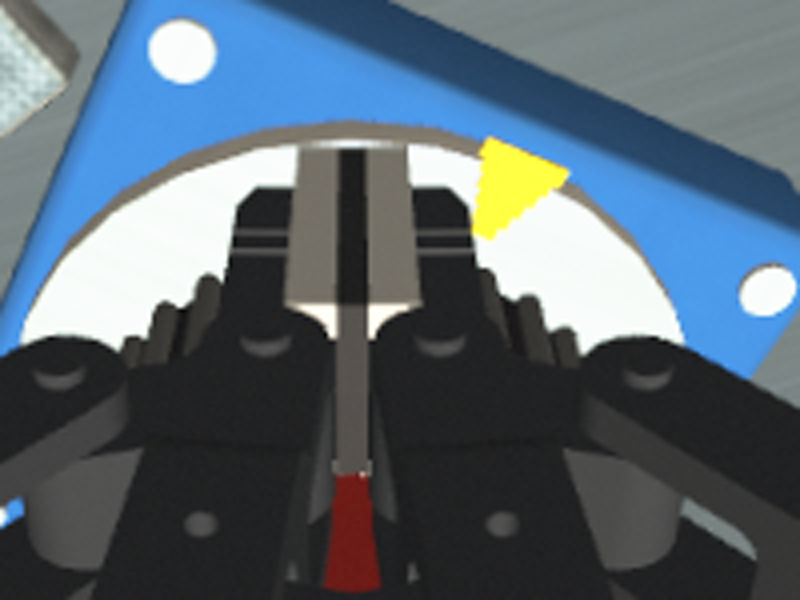

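>>> {"method": "drive_tool", "body": {"rows": [{"wx": 0,"wy": 0,"wz": 0,"x": 0.001,"y": 0,"z": 0.004,"fingers": 1},{"wx": 0,"wy": 0,"wz": 0,"x": 0,"y": 0,"z": 0.004,"fingers": 1},{"wx": 0,"wy": 0,"wz": 0,"x": 0,"y": 0,"z": 0,"fingers": 1}]}}

```text
time: 4.77
tool_pos: [0.6505, 0.1583, 0.0606]
ee_rot: [3.102, -0.495, -0.001]
force: [0.1, -0.3, 0.2]
gripper_width: -0.0
```

```bash
python3 -c "
from h import *
s,R,p=st()
d=vision.get_image('side');cv2.imwrite('pics/s5.png',cv2.resize(d['image'][190:310,170:290],None,fx=5,fy=5,interpolation=cv2.INTER_CUBIC))
st()"
```

```text
t 4.77 p [0.6505 0.1583 0.0606] yaw -18.1 tilt [-0.001 -0.   ] rho 0.069 theta -18.3 F [ 0.1 -0.3  0.2] w -0.0 q [-0.3   0.79 -0.04  1.59  0.04  0.77 -2.25]
t 4.82 p [0.6506 0.1584 0.061 ] yaw -18.1 tilt [-0.001 -0.   ] rho 0.0691 theta -18.2 F [-1.2 -0.3  0.7] w 0.0005 q [-0.3   0.78 -0.04  1.59  0.04  0.77 -2.25]
```

View pics/s5.png

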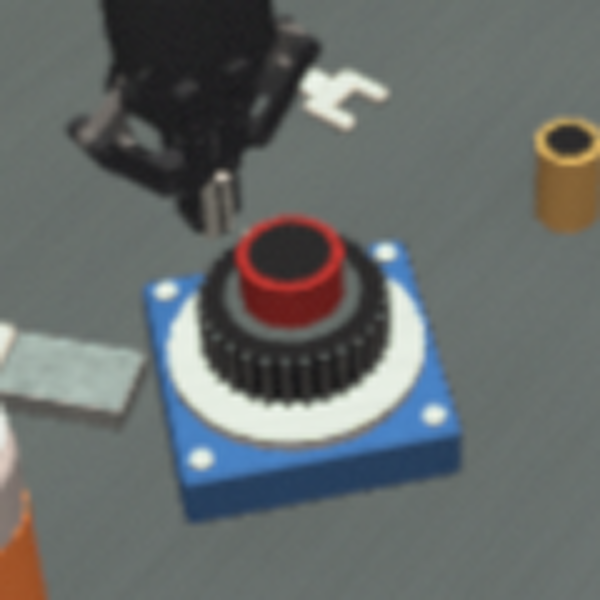

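>>> {"method": "drive_tool", "body": {"rows": [{"wx": 0,"wy": 0,"wz": 0,"x": -0.004,"y": 0,"z": 0.003,"fingers": 1},{"wx": 0,"wy": 0,"wz": 0,"x": -0.004,"y": 0,"z": 0,"fingers": 1},{"wx": 0,"wy": 0,"wz": 0,"x": -0.003,"y": 0,"z": 0,"fingers": 1},{"wx": 0,"wy": 0,"wz": 0,"x": 0,"y": 0,"z": 0,"fingers": 1}]}}

```text
time: 5.15
tool_pos: [0.6397, 0.1624, 0.0586]
ee_rot: [-3.102, 0.494, 0.001]
force: [0.4, -0.7, 0.3]
gripper_width: -0.0
```

>>> {"method": "drive_tool", "body": {"rows": [{"wx": 0,"wy": 0,"wz": 0,"x": -0.002,"y": 0,"z": 0,"fingers": 1},{"wx": 0,"wy": 0,"wz": 0,"x": 0,"y": 0,"z": 0,"fingers": 1}]}}

```text
time: 5.32
tool_pos: [0.6391, 0.1624, 0.0589]
ee_rot: [-3.102, 0.495, -0.002]
force: [1.9, 0.3, 0.3]
gripper_width: -0.0002
```

>>> {"method": "drive_tool", "body": {"rows": [{"wx": 0,"wy": 0,"wz": 0,"x": -0.002,"y": 0,"z": 0,"fingers": 1},{"wx": 0,"wy": 0,"wz": 0,"x": 0,"y": 0,"z": 0,"fingers": 1}]}}

```text
time: 5.48
tool_pos: [0.6386, 0.1626, 0.0594]
ee_rot: [-3.102, 0.496, -0.006]
force: [10.8, -2.6, -0.8]
gripper_width: -0.0
```

```bash
python3 -c "
from h import *
s,R,p=st()
d=vision.get_image('side');cv2.imwrite('pics/s6.png',cv2.resize(d['image'][190:310,170:290],None,fx=5,fy=5,interpolation=cv2.INTER_CUBIC))
d=vision.get_image('wrist');cv2.imwrite('pics/w6.png',cv2.resize(d['image'][220:370,190:390],None,fx=4,fy=4,interpolation=cv2.INTER_CUBIC))
st()"
```

```text
t 5.48 p [0.6386 0.1626 0.0594] yaw -18.2 tilt [0.004 0.   ] rho 0.0563 theta -18.0 F [10.8 -2.6 -0.8] w -0.0 q [-0.31  0.77 -0.04  1.62  0.04  0.75 -2.26]
t 5.58 p [0.6386 0.1626 0.0593] yaw -18.2 tilt [0.004 0.   ] rho 0.0564 theta -18.0 F [10.3 -2.3  0.9] w -0.0 q [-0.31  0.77 -0.04  1.62  0.04  0.75 -2.26]
```

View pics/s6.png

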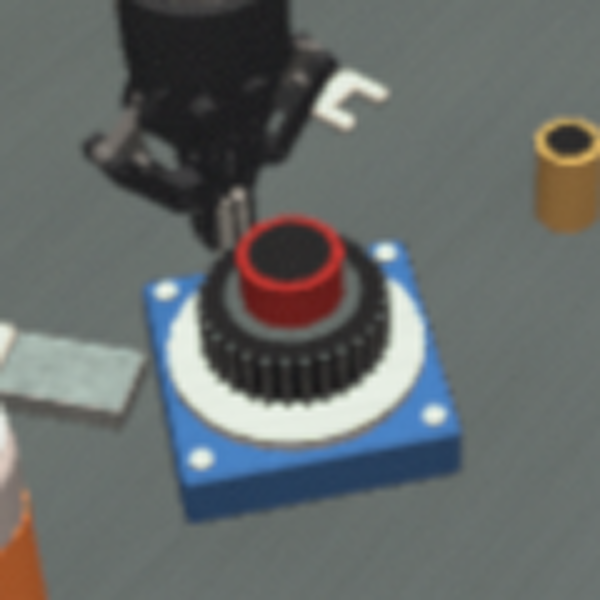

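View pics/w6.png

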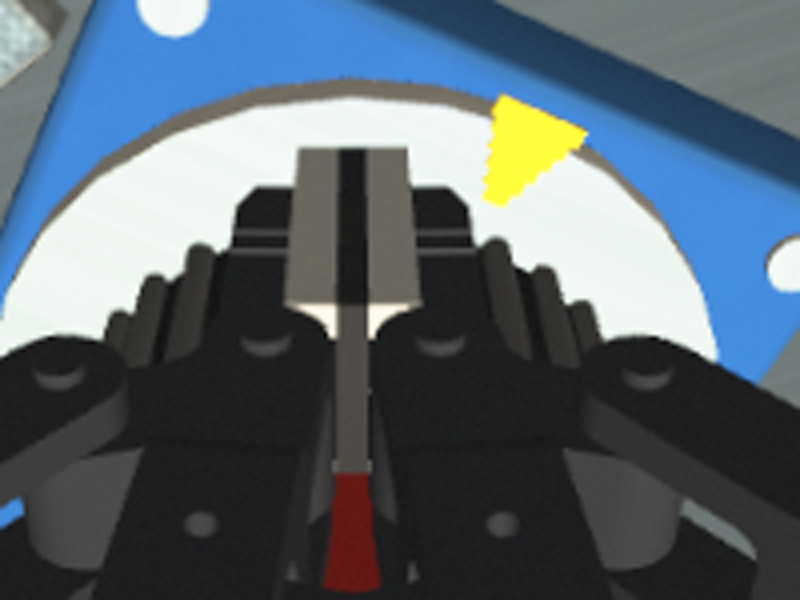

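>>> {"method": "drive_tool", "body": {"rows": [{"wx": 0,"wy": 0,"wz": -7,"x": -0.0014,"y": -0.0065,"z": 0,"fingers": 1},{"wx": 0,"wy": 0,"wz": -7,"x": -0.0004,"y": -0.0065,"z": 0,"fingers": 1},{"wx": 0,"wy": 0,"wz": -7,"x": -0.0004,"y": -0.0065,"z": 0,"fingers": 1},{"wx": 0,"wy": 0,"wz": -7,"x": -0.0004,"y": -0.0065,"z": 0,"fingers": 1},{"wx": 0,"wy": 0,"wz": 0,"x": 0,"y": 0,"z": 0,"fingers": 1}]}}

```text
time: 6.0
tool_pos: [0.6399, 0.1907, 0.0596]
ee_rot: [-3.127, -0.284, -0.008]
force: [13.4, 0.8, 0.4]
gripper_width: 0.0001
```

```bash
python3 -c "
from h import *
s,R,p=st(); print('tool F',R.T@s['force'])
d=vision.get_image('side');cv2.imwrite('pics/s7.png',cv2.resize(d['image'][190:310,170:290],None,fx=5,fy=5,interpolation=cv2.INTER_CUBIC))
d=vision.get_image('wrist');cv2.imwrite('pics/w7.png',cv2.resize(d['image'][220:370,190:390],None,fx=4,fy=4,interpolation=cv2.INTER_CUBIC))
st()"
```

```text
t 6.0 p [0.6399 0.1907 0.0596] yaw 10.4 tilt [0.005 0.002] rho 0.0559 theta 11.0 F [13.4  0.8  0.4] w 0.0001 q [-0.27  0.78 -0.17  1.59  0.17  0.77 -1.9 ]
tool F [13.3417286   1.59778712 -0.290055  ]
t 6.1 p [0.64   0.1901 0.0596] yaw 9.9 tilt [0.005 0.002] rho 0.056 theta 10.4 F [12.   2.7 -0.6] w 0.0002 q [-0.27  0.78 -0.17  1.59  0.17  0.77 -1.91]
```

View pics/s7.png

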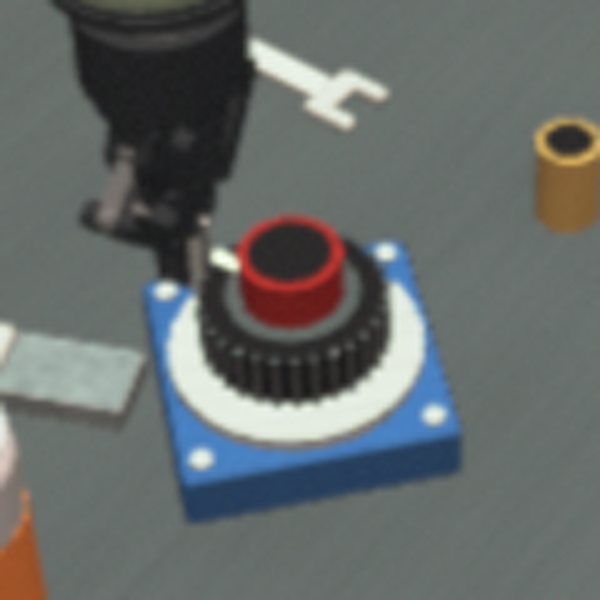

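View pics/w7.png

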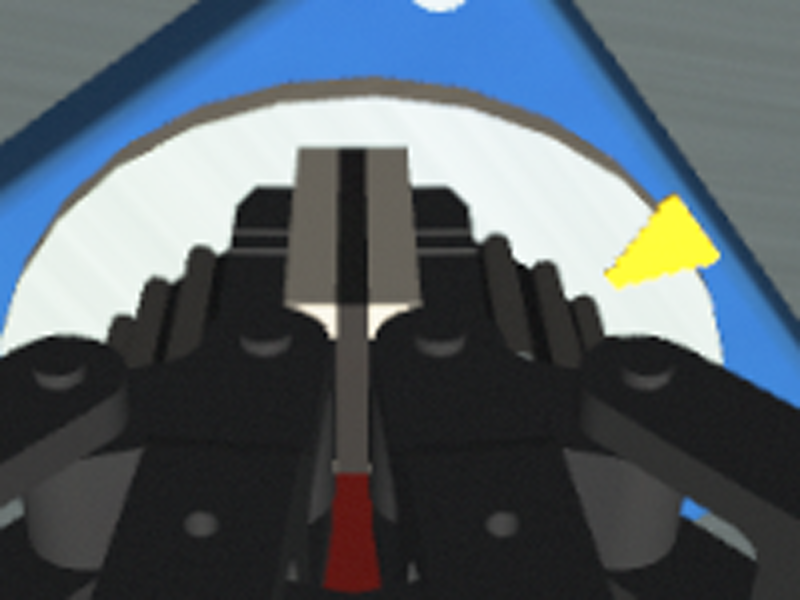

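>>> {"method": "drive_tool", "body": {"rows": [{"wx": 0,"wy": 0,"wz": -7,"x": -0.0004,"y": -0.0065,"z": 0,"fingers": 1},{"wx": 0,"wy": 0,"wz": -7,"x": -0.0004,"y": -0.0065,"z": 0,"fingers": 1},{"wx": 0,"wy": 0,"wz": -7,"x": -0.0004,"y": -0.0065,"z": 0,"fingers": 1},{"wx": 0,"wy": 0,"wz": -7,"x": -0.0004,"y": -0.0065,"z": 0,"fingers": 1},{"wx": 0,"wy": 0,"wz": -7,"x": -0.0004,"y": -0.0065,"z": 0,"fingers": 1},{"wx": 0,"wy": 0,"wz": -7,"x": -0.0004,"y": -0.0065,"z": 0,"fingers": 1},{"wx": 0,"wy": 0,"wz": -7,"x": -0.0004,"y": -0.0065,"z": 0,"fingers": 1},{"wx": 0,"wy": 0,"wz": -7,"x": -0.0004,"y": -0.0065,"z": 0,"fingers": 1}]}}

```text
time: 6.77
tool_pos: [0.6077, 0.2305, 0.0594]
ee_rot: [-2.63, -1.716, -0.006]
force: [5.3, 6.1, 1.0]
gripper_width: -0.0001
```

```bash
cat >> h.py <<'E'
def look(tag):
    s,R,p=st(); print('tool F',(R.T@s['force']).round(1))
    d=vision.get_image('side');b=cv2.resize(d['image'][190:310,170:290],None,fx=4,fy=4,interpolation=cv2.INTER_CUBIC)
    e=vision.get_image('wrist');a=cv2.resize(e['image'][220:380,200:360],None,fx=3,fy=3,interpolation=cv2.INTER_CUBIC)
    cv2.imwrite(f'pics/{tag}.png',cv2.resize(np.hstack([b,a]),(800,400)))
E
python3 -c "
from h import *
look('l8')"
```

```text
t 6.77 p [0.6077 0.2305 0.0594] yaw 66.3 tilt [0.003 0.003] rho 0.0553 theta 65.8 F [5.3 6.1 1. ] w -0.0001 q [-0.19  0.79 -0.41  1.63  0.41  0.8  -1.19]
tool F [ 7.7  2.4 -1. ]
```

View pics/l8.png

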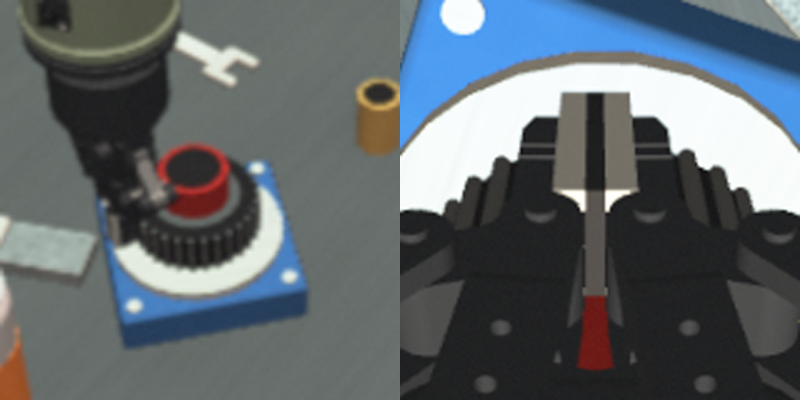

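>>> {"method": "drive_tool", "body": {"rows": [{"wx": 0,"wy": 0,"wz": -7,"x": -0.0012,"y": -0.0065,"z": 0,"fingers": 1},{"wx": 0,"wy": 0,"wz": -7,"x": -0.0008,"y": -0.0065,"z": 0,"fingers": 1},{"wx": 0,"wy": 0,"wz": -7,"x": -0.0004,"y": -0.0065,"z": 0,"fingers": 1},{"wx": 0,"wy": 0,"wz": -7,"x": -0.0004,"y": -0.0065,"z": 0,"fingers": 1},{"wx": 0,"wy": 0,"wz": -7,"x": -0.0004,"y": -0.0065,"z": 0,"fingers": 1},{"wx": 0,"wy": 0,"wz": -7,"x": -0.0004,"y": -0.0065,"z": 0,"fingers": 1},{"wx": 0,"wy": 0,"wz": -7,"x": -0.0004,"y": -0.0065,"z": 0,"fingers": 1},{"wx": 0,"wy": 0,"wz": -7,"x": -0.0004,"y": -0.0065,"z": 0,"fingers": 1}]}}

```text
time: 7.53
tool_pos: [0.556, 0.2261, 0.0592]
ee_rot: [-1.516, -2.751, -0.004]
force: [-1.2, 6.1, 3.1]
gripper_width: 0.0002
```

```bash
python3 -c "
from h import *
look('l9')"
```

```text
t 7.53 p [0.556  0.2261 0.0592] yaw 122.3 tilt [0.001 0.003] rho 0.0544 theta 122.2 F [-1.2  6.1  3.1] w 0.0002 q [-0.05  0.78 -0.65  1.76  0.63  0.81 -0.44]
tool F [ 5.8  2.3 -3.1]
```

View pics/l9.png

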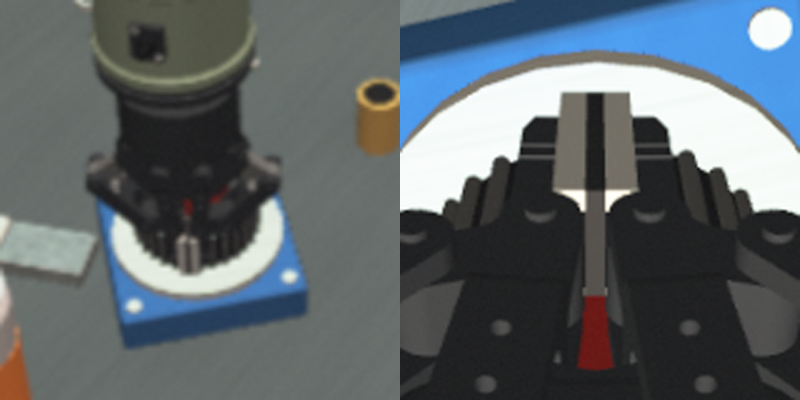

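>>> {"method": "drive_tool", "body": {"rows": [{"wx": 0,"wy": 0,"wz": -7,"x": -0.0012,"y": -0.0065,"z": 0,"fingers": 1},{"wx": 0,"wy": 0,"wz": -7,"x": -0.0012,"y": -0.0065,"z": 0,"fingers": 1},{"wx": 0,"wy": 0,"wz": -7,"x": -0.0004,"y": -0.0065,"z": 0,"fingers": 1},{"wx": 0,"wy": 0,"wz": -7,"x": -0.0004,"y": -0.0065,"z": 0,"fingers": 1},{"wx": 0,"wy": 0,"wz": -7,"x": -0.0004,"y": -0.0065,"z": 0,"fingers": 1},{"wx": 0,"wy": 0,"wz": -7,"x": -0.0004,"y": -0.0065,"z": 0,"fingers": 1},{"wx": 0,"wy": 0,"wz": -7,"x": -0.0004,"y": -0.0065,"z": 0,"fingers": 1},{"wx": 0,"wy": 0,"wz": -7,"x": -0.0004,"y": -0.0065,"z": 0,"fingers": 1}]}}

```text
time: 8.3
tool_pos: [0.5307, 0.1803, 0.0588]
ee_rot: [-0.046, -3.14, -0.001]
force: [-9.3, 2.3, 6.3]
gripper_width: -0.0002
```

```bash
python3 -c "
from h import *
look('l10')"
```

```text
t 8.3 p [0.5307 0.1803 0.0588] yaw 178.3 tilt [-0.002  0.001] rho 0.0543 theta 179.6 F [-9.3  2.3  6.3] w -0.0002 q [ 0.16  0.82 -0.87  1.86  0.82  0.87  0.42]
tool F [ 9.4  2.  -6.3]
```

View pics/l10.png

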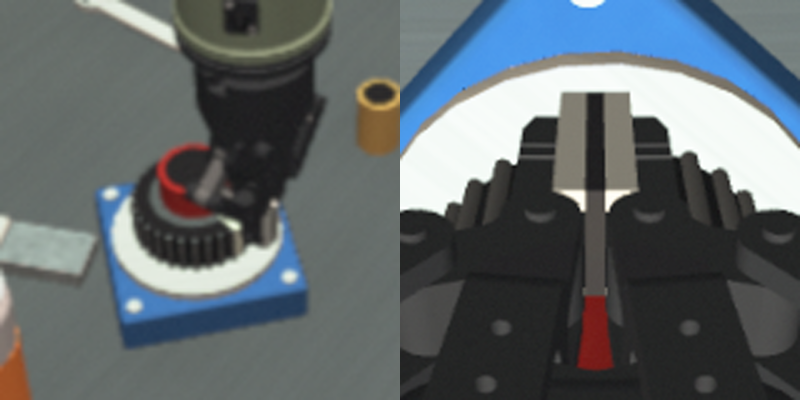

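>>> {"method": "drive_tool", "body": {"rows": [{"wx": 0,"wy": 0,"wz": -7,"x": -0.0008,"y": -0.0065,"z": -0.0005,"fingers": 1},{"wx": 0,"wy": 0,"wz": -7,"x": -0.0004,"y": -0.0065,"z": -0.0005,"fingers": 1},{"wx": 0,"wy": 0,"wz": -7,"x": -0.0004,"y": -0.0065,"z": 0,"fingers": 1},{"wx": 0,"wy": 0,"wz": -7,"x": -0.0004,"y": -0.0065,"z": 0,"fingers": 1},{"wx": 0,"wy": 0,"wz": -7,"x": -0.0004,"y": -0.0065,"z": 0,"fingers": 1},{"wx": 0,"wy": 0,"wz": -7,"x": -0.0004,"y": -0.0065,"z": 0,"fingers": 1},{"wx": 0,"wy": 0,"wz": -7,"x": -0.0004,"y": -0.0065,"z": 0,"fingers": 1},{"wx": 0,"wy": 0,"wz": -7,"x": -0.0004,"y": -0.0065,"z": 0,"fingers": 1}]}}

```text
time: 9.07
tool_pos: [0.554, 0.1338, 0.0593]
ee_rot: [1.431, -2.795, 0.0]
force: [-1.9, -0.6, -0.2]
gripper_width: 0.0001
```

```bash
python3 -c "
from h import *
look('l11')"
```

```text
t 9.07 p [0.554  0.1338 0.0593] yaw -125.8 tilt [-0.001 -0.001] rho 0.0556 theta -123.9 F [-1.9 -0.6 -0.2] w 0.0001 q [ 0.35  0.92 -1.05  1.83  0.96  1.01  1.39]
tool F [1.6 1.2 0.2]
```

View pics/l11.png

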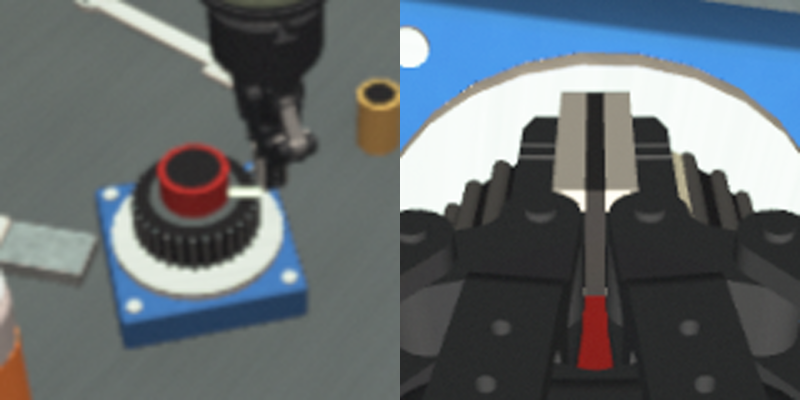

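```bash
sed -i 's/^C=.*/C=np.array([.5858,.1793])/' h.py; cat >> h.py <<'E'
def sang(px,z,n='side'):
    d=vision.get_image(n);q=cast(d,px,z)[0];v=q[:2]-C;a=np.degrees(np.arctan2(v[1],v[0]))
    print('stripe',a.round(1),'past arrow',((a+42.9)%360).round(1),'r',np.hypot(*v).round(4))
E
python3 -c "
from h import *
sang((248.6,247.6),.0755)
st()"
```

```text
stripe -147.6 past arrow 255.3 r 0.0483
t 9.22 p [0.5543 0.1338 0.0592] yaw -126.4 tilt [-0.001 -0.   ] rho 0.0553 theta -124.7 F [-0.8 -3.7 -0. ] w -0.0001 q [ 0.34  0.92 -1.05  1.83  0.96  1.01  1.38]
```

>>> {"method": "drive_tool", "body": {"rows": [{"wx": 0,"wy": 0,"wz": 0,"x": -0.002,"y": 0,"z": 0,"fingers": 1},{"wx": 0,"wy": 0,"wz": -7,"x": -0.0009,"y": -0.0065,"z": 0,"fingers": 1},{"wx": 0,"wy": 0,"wz": -7,"x": -0.0006,"y": -0.0065,"z": 0,"fingers": 1},{"wx": 0,"wy": 0,"wz": -7,"x": -0.0006,"y": -0.0065,"z": 0,"fingers": 1},{"wx": 0,"wy": 0,"wz": -7,"x": -0.0004,"y": -0.0065,"z": 0,"fingers": 1},{"wx": 0,"wy": 0,"wz": -7,"x": -0.0004,"y": -0.0065,"z": 0,"fingers": 1},{"wx": 0,"wy": 0,"wz": -7,"x": -0.0004,"y": -0.0065,"z": 0,"fingers": 1}]}}

```text
time: 9.8
tool_pos: [0.593, 0.1246, 0.0593]
ee_rot: [2.329, -2.102, 0.004]
force: [-0.8, -13.5, 4.7]
gripper_width: 0.0
```

```bash
python3 -c "
from h import *
look('l12')"
```

```text
t 9.8 p [0.593  0.1246 0.0593] yaw -84.1 tilt [-0.001 -0.005] rho 0.0551 theta -82.5 F [ -0.8 -13.5   4.7] w 0.0 q [ 0.39  1.02 -1.16  1.73  1.04  1.14  2.14]
tool F [13.4  2.2 -4.7]
```

View pics/l12.png

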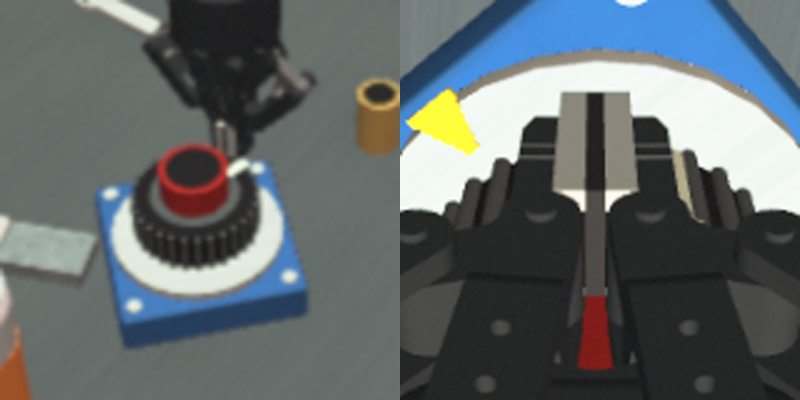

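>>> {"method": "drive_tool", "body": {"rows": [{"wx": 0,"wy": 0,"wz": 0,"x": 0.014,"y": 0,"z": -0.001,"fingers": 1},{"wx": 0,"wy": 0,"wz": 7,"x": -0.0005,"y": 0.008,"z": 0,"fingers": 1},{"wx": 0,"wy": 0,"wz": 7,"x": -0.0005,"y": 0.008,"z": 0,"fingers": 1},{"wx": 0,"wy": 0,"wz": 7,"x": -0.0005,"y": 0.008,"z": 0,"fingers": 1},{"wx": 0,"wy": 0,"wz": 7,"x": -0.0005,"y": 0.008,"z": 0,"fingers": 1},{"wx": 0,"wy": 0,"wz": 7,"x": -0.0005,"y": 0.008,"z": 0,"fingers": 1},{"wx": 0,"wy": 0,"wz": 7,"x": -0.0005,"y": 0.008,"z": 0,"fingers": 1},{"wx": 0,"wy": 0,"wz": 7,"x": -0.0005,"y": 0.008,"z": 0,"fingers": 1}]}}

```text
time: 10.57
tool_pos: [0.5423, 0.1304, 0.0607]
ee_rot: [-1.235, 2.889, 0.0]
force: [-1.0, -0.5, 0.9]
gripper_width: 0.0005
```

```bash
python3 -c "
from h import *
look('l13')"
```

```text
t 10.57 p [0.5423 0.1304 0.0607] yaw -133.7 tilt [0. 0.] rho 0.0655 theta -131.7 F [-1.  -0.5  0.9] w 0.0005 q [ 0.35  0.89 -1.04  1.87  0.94  0.98  1.25]
tool F [ 1.1  0.4 -0.9]
```

View pics/l13.png

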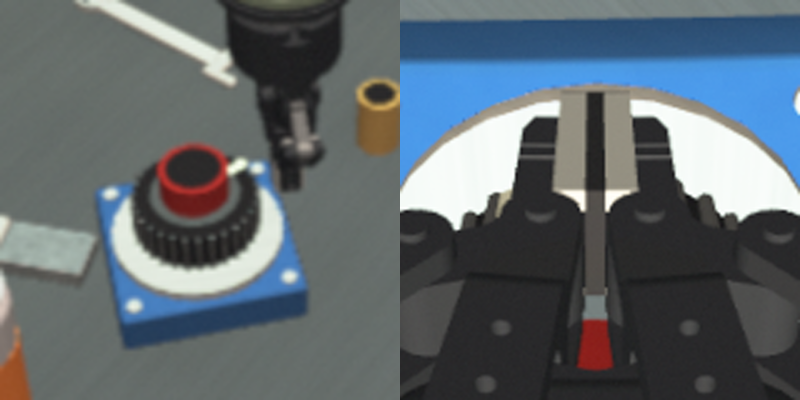

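>>> {"method": "drive_tool", "body": {"rows": [{"wx": 0,"wy": 0,"wz": 7,"x": -0.0005,"y": 0.008,"z": 0,"fingers": 1},{"wx": 0,"wy": 0,"wz": 7,"x": -0.0005,"y": 0.008,"z": 0,"fingers": 1},{"wx": 0,"wy": 0,"wz": 7,"x": -0.0005,"y": 0.008,"z": 0,"fingers": 1},{"wx": 0,"wy": 0,"wz": 7,"x": -0.0005,"y": 0.008,"z": 0,"fingers": 1},{"wx": 0,"wy": 0,"wz": 7,"x": -0.0005,"y": 0.008,"z": 0,"fingers": 1},{"wx": 0,"wy": 0,"wz": 7,"x": -0.0005,"y": 0.008,"z": 0,"fingers": 1},{"wx": 0,"wy": 0,"wz": 7,"x": -0.0005,"y": 0.008,"z": 0,"fingers": 1},{"wx": 0,"wy": 0,"wz": 7,"x": -0.0005,"y": 0.008,"z": 0,"fingers": 1}]}}

```text
time: 11.33
tool_pos: [0.5232, 0.1889, 0.0606]
ee_rot: [0.255, 3.131, 0.0]
force: [-0.5, 0.3, -0.2]
gripper_width: -0.0
```

>>> {"method": "drive_tool", "body": {"rows": [{"wx": 0,"wy": 0,"wz": 7,"x": -0.0005,"y": 0.008,"z": 0,"fingers": 1},{"wx": 0,"wy": 0,"wz": 7,"x": -0.0005,"y": 0.008,"z": 0,"fingers": 1},{"wx": 0,"wy": 0,"wz": 7,"x": -0.0005,"y": 0.008,"z": 0,"fingers": 1},{"wx": 0,"wy": 0,"wz": 7,"x": -0.0005,"y": 0.008,"z": 0,"fingers": 1},{"wx": 0,"wy": 0,"wz": 7,"x": -0.0005,"y": 0.008,"z": 0,"fingers": 1},{"wx": 0,"wy": 0,"wz": 7,"x": -0.0005,"y": 0.008,"z": 0,"fingers": 1},{"wx": 0,"wy": 0,"wz": 7,"x": -0.0005,"y": 0.008,"z": 0,"fingers": 1},{"wx": 0,"wy": 0,"wz": 7,"x": -0.0005,"y": 0.008,"z": 0,"fingers": 1}]}}

```text
time: 12.0
tool_pos: [0.5607, 0.2381, 0.0606]
ee_rot: [-1.694, -2.645, -0.0]
force: [-1.4, -0.1, -0.1]
gripper_width: 0.0004
```

```bash
python3 -c "
from h import *
st()"
```

```text
t 12.0 p [0.5607 0.2381 0.0606] yaw 114.7 tilt [0. 0.] rho 0.0639 theta 113.1 F [-1.4 -0.1 -0.1] w 0.0004 q [-0.08  0.79 -0.63  1.74  0.61  0.82 -0.57]
```

>>> {"method": "drive_tool", "body": {"rows": [{"wx": 0,"wy": 0,"wz": 7,"x": 0.001,"y": 0.008,"z": 0,"fingers": 1},{"wx": 0,"wy": 0,"wz": 7,"x": -0.0005,"y": 0.008,"z": 0,"fingers": 1},{"wx": 0,"wy": 0,"wz": 7,"x": -0.0005,"y": 0.008,"z": 0,"fingers": 1},{"wx": 0,"wy": 0,"wz": 7,"x": -0.0005,"y": 0.008,"z": 0,"fingers": 1},{"wx": 0,"wy": 0,"wz": 7,"x": -0.0005,"y": 0.008,"z": 0,"fingers": 1},{"wx": 0,"wy": 0,"wz": 7,"x": -0.0005,"y": 0.008,"z": 0,"fingers": 1},{"wx": 0,"wy": 0,"wz": 7,"x": -0.0005,"y": 0.008,"z": 0,"fingers": 1},{"wx": 0,"wy": 0,"wz": 7,"x": -0.0005,"y": 0.008,"z": 0,"fingers": 1}]}}

```text
time: 12.67
tool_pos: [0.6217, 0.2357, 0.0605]
ee_rot: [-2.738, -1.54, -0.0]
force: [-0.4, -0.2, 0.8]
gripper_width: -0.0001
```

>>> {"method": "drive_tool", "body": {"rows": [{"wx": 0,"wy": 0,"wz": 7,"x": -0.0005,"y": 0.008,"z": 0,"fingers": 1},{"wx": 0,"wy": 0,"wz": 7,"x": -0.0005,"y": 0.008,"z": 0,"fingers": 1},{"wx": 0,"wy": 0,"wz": 7,"x": -0.0005,"y": 0.008,"z": 0,"fingers": 1},{"wx": 0,"wy": 0,"wz": 7,"x": -0.0005,"y": 0.008,"z": 0,"fingers": 1},{"wx": 0,"wy": 0,"wz": 7,"x": -0.0005,"y": 0.008,"z": 0,"fingers": 1},{"wx": 0,"wy": 0,"wz": 7,"x": -0.0005,"y": 0.008,"z": 0,"fingers": 1},{"wx": 0,"wy": 0,"wz": 7,"x": -0.0005,"y": 0.008,"z": 0,"fingers": 1},{"wx": 0,"wy": 0,"wz": 7,"x": -0.0005,"y": 0.008,"z": 0,"fingers": 1}]}}

```text
time: 13.33
tool_pos: [0.6531, 0.1823, 0.0604]
ee_rot: [-3.14, -0.074, 0.0]
force: [0.4, -0.0, -0.1]
gripper_width: 0.0
```

```bash
python3 -c "
from h import *
look('l14')"
```

```text
t 13.33 p [0.6531 0.1823 0.0604] yaw 2.7 tilt [-0.  0.] rho 0.0673 theta 2.5 F [ 0.4 -0.  -0.1] w 0.0 q [-0.26  0.8  -0.16  1.56  0.16  0.8  -2.  ]
tool F [0.4 0.  0.1]
```

View pics/l14.png

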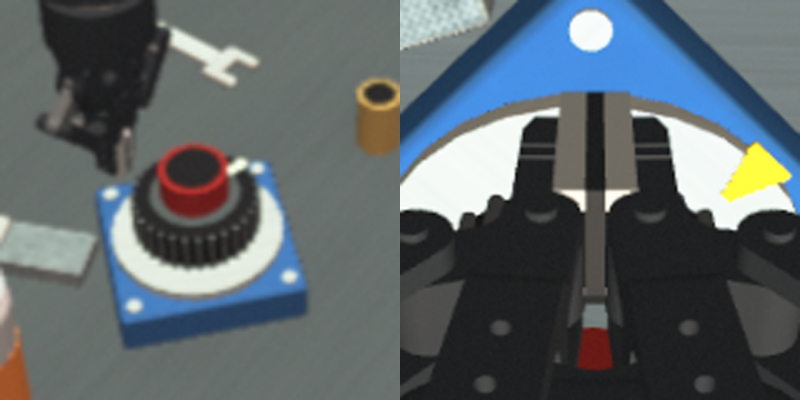

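```bash
python3 -c "
from h import *
sang((243.8,238.6),.0757)"
```

```text
stripe -108.9 past arrow 294.0 r 0.0461
```

>>> {"method": "drive_tool", "body": {"rows": [{"wx": 0,"wy": 0,"wz": 7,"x": -0.0005,"y": 0.008,"z": 0,"fingers": 1},{"wx": 0,"wy": 0,"wz": 7,"x": -0.0005,"y": 0.008,"z": 0,"fingers": 1},{"wx": 0,"wy": 0,"wz": 0,"x": -0.007,"y": 0,"z": 0,"fingers": 1},{"wx": 0,"wy": 0,"wz": 0,"x": -0.005,"y": 0,"z": 0,"fingers": 1},{"wx": 0,"wy": 0,"wz": 0,"x": -0.002,"y": 0,"z": 0,"fingers": 1},{"wx": 0,"wy": 0,"wz": 0,"x": 0,"y": 0,"z": 0,"fingers": 1}]}}

```text
time: 13.98
tool_pos: [0.6399, 0.1701, 0.0616]
ee_rot: [-3.127, 0.291, -0.009]
force: [15.1, -3.1, -3.9]
gripper_width: 0.0001
```

```bash
python3 -c "
from h import *
st()"
```

```text
t 13.98 p [0.6399 0.1701 0.0616] yaw -10.6 tilt [0.006 0.001] rho 0.0549 theta -9.7 F [15.1 -3.1 -3.9] w 0.0001 q [-0.29  0.77 -0.1   1.61  0.1   0.76 -2.19]
```

>>> {"method": "drive_tool", "body": {"rows": [{"wx": 0,"wy": 0,"wz": -7,"x": -0.0004,"y": -0.0063,"z": 0,"fingers": 1},{"wx": 0,"wy": 0,"wz": -7,"x": -0.0004,"y": -0.0063,"z": 0,"fingers": 1},{"wx": 0,"wy": 0,"wz": -7,"x": -0.0004,"y": -0.0063,"z": 0,"fingers": 1},{"wx": 0,"wy": 0,"wz": -7,"x": -0.0004,"y": -0.0063,"z": 0,"fingers": 1},{"wx": 0,"wy": 0,"wz": -7,"x": -0.0004,"y": -0.0063,"z": 0,"fingers": 1},{"wx": 0,"wy": 0,"wz": -7,"x": -0.0004,"y": -0.0063,"z": 0,"fingers": 1},{"wx": 0,"wy": 0,"wz": -7,"x": -0.0004,"y": -0.0063,"z": 0,"fingers": 1},{"wx": 0,"wy": 0,"wz": -7,"x": -0.0004,"y": -0.0063,"z": 0,"fingers": 1}]}}

```text
time: 14.65
tool_pos: [0.6246, 0.2189, 0.0614]
ee_rot: [-2.893, -1.221, -0.008]
force: [9.1, 5.4, -2.7]
gripper_width: -0.0004
```

```bash
python3 -c "
from h import *
look('l15')"
```

```text
t 14.65 p [0.6246 0.2189 0.0614] yaw 45.8 tilt [0.004 0.003] rho 0.0554 theta 45.6 F [ 9.1  5.4 -2.7] w -0.0004 q [-0.2   0.79 -0.35  1.6   0.34  0.8  -1.47]
tool F [10.2  2.7  2.7]
```

View pics/l15.png

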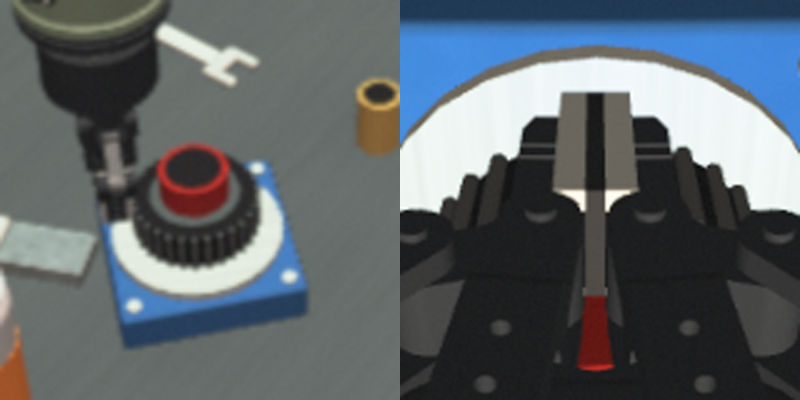

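Stripe has gone behind the stub, as expected. I'll add a little press and continue.

>>> {"method": "drive_tool", "body": {"rows": [{"wx": 0,"wy": 0,"wz": -7,"x": -0.001,"y": -0.0063,"z": 0,"fingers": 1},{"wx": 0,"wy": 0,"wz": -7,"x": -0.0008,"y": -0.0063,"z": 0,"fingers": 1},{"wx": 0,"wy": 0,"wz": -7,"x": -0.0004,"y": -0.0063,"z": 0,"fingers": 1},{"wx": 0,"wy": 0,"wz": -7,"x": -0.0004,"y": -0.0063,"z": 0,"fingers": 1},{"wx": 0,"wy": 0,"wz": -7,"x": -0.0004,"y": -0.0063,"z": 0,"fingers": 1},{"wx": 0,"wy": 0,"wz": -7,"x": -0.0004,"y": -0.0063,"z": 0,"fingers": 1},{"wx": 0,"wy": 0,"wz": -7,"x": -0.0004,"y": -0.0063,"z": 0,"fingers": 1},{"wx": 0,"wy": 0,"wz": -7,"x": -0.0004,"y": -0.0063,"z": 0,"fingers": 1}]}}

```text
time: 15.42
tool_pos: [0.5759, 0.2336, 0.0615]
ee_rot: [-1.979, -2.438, -0.008]
force: [0.0, 9.8, -0.6]
gripper_width: 0.0002
```

```bash
python3 -c "
from h import *
look('l16')"
```

```text
t 15.42 p [0.5759 0.2336 0.0615] yaw 101.8 tilt [0.002 0.005] rho 0.0552 theta 100.4 F [ 0.   9.8 -0.6] w 0.0002 q [-0.09  0.79 -0.59  1.71  0.57  0.82 -0.73]
tool F [9.6 2.  0.6]
```

View pics/l16.png

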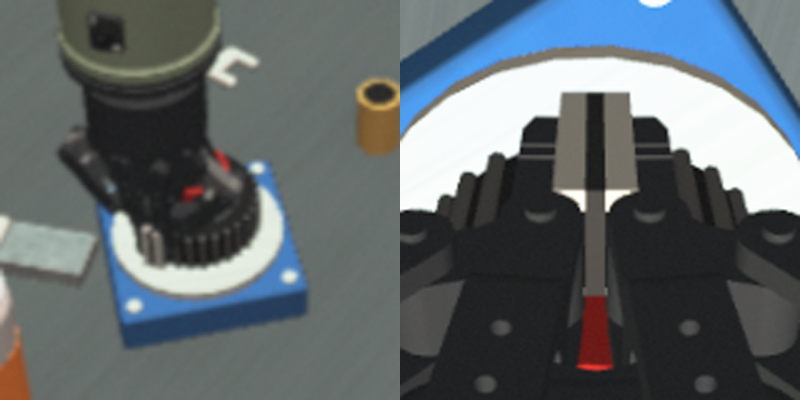

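>>> {"method": "drive_tool", "body": {"rows": [{"wx": 0,"wy": 0,"wz": -7,"x": -0.001,"y": -0.0063,"z": 0,"fingers": 1},{"wx": 0,"wy": 0,"wz": -7,"x": -0.0008,"y": -0.0063,"z": 0,"fingers": 1},{"wx": 0,"wy": 0,"wz": -7,"x": -0.0004,"y": -0.0063,"z": 0,"fingers": 1},{"wx": 0,"wy": 0,"wz": -7,"x": -0.0004,"y": -0.0063,"z": 0,"fingers": 1},{"wx": 0,"wy": 0,"wz": -7,"x": -0.0004,"y": -0.0063,"z": 0,"fingers": 1},{"wx": 0,"wy": 0,"wz": -7,"x": -0.0004,"y": -0.0063,"z": 0,"fingers": 1},{"wx": 0,"wy": 0,"wz": -7,"x": -0.0004,"y": -0.0063,"z": 0,"fingers": 1},{"wx": 0,"wy": 0,"wz": -7,"x": -0.0004,"y": -0.0063,"z": 0,"fingers": 1}]}}

```text
time: 16.18
tool_pos: [0.5361, 0.2019, 0.0613]
ee_rot: [-0.601, -3.081, -0.006]
force: [-18.0, 10.2, 9.3]
gripper_width: -0.0
```

```bash
python3 -c "
from h import *
look('l17')"
```

```text
t 16.18 p [0.5361 0.2019 0.0613] yaw 157.9 tilt [-0.002  0.004] rho 0.0546 theta 155.6 F [-18.   10.2   9.3] w -0.0 q [ 0.09  0.8  -0.82  1.83  0.76  0.85  0.08]
tool F [20.5  2.7 -9.2]
```

View pics/l17.png

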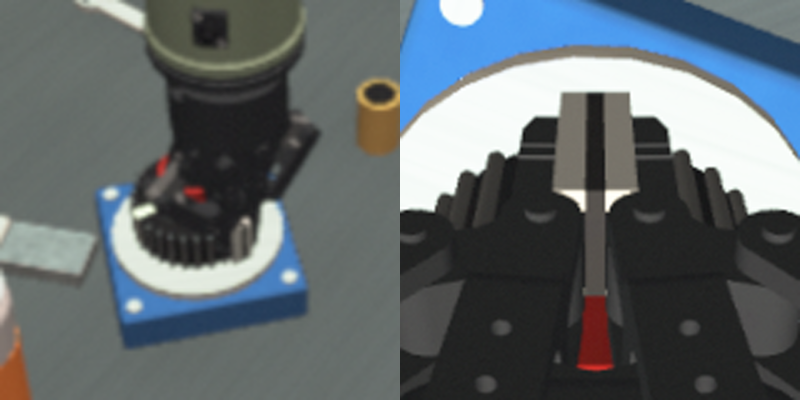

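>>> {"method": "drive_tool", "body": {"rows": [{"wx": 0,"wy": 0,"wz": -7,"x": 0.0004,"y": -0.0063,"z": -0.001,"fingers": 1},{"wx": 0,"wy": 0,"wz": -7,"x": -0.0004,"y": -0.0063,"z": 0,"fingers": 1},{"wx": 0,"wy": 0,"wz": -7,"x": -0.0004,"y": -0.0063,"z": 0,"fingers": 1},{"wx": 0,"wy": 0,"wz": -7,"x": -0.0004,"y": -0.0063,"z": 0,"fingers": 1},{"wx": 0,"wy": 0,"wz": -7,"x": -0.0004,"y": -0.0063,"z": 0,"fingers": 1},{"wx": 0,"wy": 0,"wz": -7,"x": -0.0004,"y": -0.0063,"z": 0,"fingers": 1},{"wx": 0,"wy": 0,"wz": -7,"x": -0.0004,"y": -0.0063,"z": 0,"fingers": 1},{"wx": 0,"wy": 0,"wz": -7,"x": -0.0004,"y": -0.0063,"z": 0,"fingers": 1}]}}

```text
time: 16.95
tool_pos: [0.5399, 0.1497, 0.0615]
ee_rot: [0.911, -3.003, 0.002]
force: [-15.9, -7.1, 6.8]
gripper_width: 0.0002
```

```bash
python3 -c "
from h import *
sang((210.5,253.6),.0765)
look('l18')"
```

```text
stripe 61.2 past arrow 104.1 r 0.0425
t 17.0 p [0.5408 0.1481 0.0612] yaw -145.7 tilt [-0.003 -0.003] rho 0.0547 theta -145.3 F [-14.4 -10.4   7.4] w 0.0002 q [ 0.3   0.88 -1.01  1.86  0.92  0.97  1.03]
tool F [17.7 -0.5 -7.3]
```

View pics/l18.png

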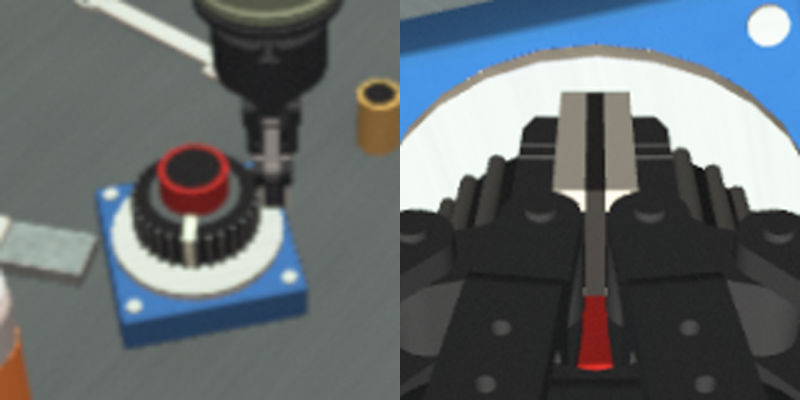

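>>> {"method": "drive_tool", "body": {"rows": [{"wx": 0,"wy": 0,"wz": -7,"x": -0.0004,"y": -0.0063,"z": 0,"fingers": 1},{"wx": 0,"wy": 0,"wz": -7,"x": -0.0004,"y": -0.0063,"z": 0,"fingers": 1},{"wx": 0,"wy": 0,"wz": -7,"x": -0.0004,"y": -0.0063,"z": 0,"fingers": 1},{"wx": 0,"wy": 0,"wz": -7,"x": -0.0004,"y": -0.0063,"z": 0,"fingers": 1},{"wx": 0,"wy": 0,"wz": -7,"x": -0.0004,"y": -0.0063,"z": 0,"fingers": 1},{"wx": 0,"wy": 0,"wz": -7,"x": -0.0004,"y": -0.0063,"z": 0,"fingers": 1},{"wx": 0,"wy": 0,"wz": -7,"x": -0.0004,"y": -0.0063,"z": 0,"fingers": 1},{"wx": 0,"wy": 0,"wz": -7,"x": -0.0004,"y": -0.0063,"z": 0,"fingers": 1}]}}

```text
time: 17.77
tool_pos: [0.5852, 0.1243, 0.0619]
ee_rot: [2.212, -2.228, 0.005]
force: [-2.4, -13.5, 4.6]
gripper_width: -0.0001
```

```bash
python3 -c "
from h import *
sang((227,256.5),.0768)
look('l19')"
```

```text
stripe 123.8 past arrow 166.7 r 0.0294
t 17.82 p [0.5864 0.1243 0.0618] yaw -89.8 tilt [ 0.001 -0.003] rho 0.055 theta -89.4 F [ -3.  -15.6   5.9] w 0.0001 q [ 0.4   1.01 -1.16  1.75  1.04  1.13  2.03]
tool F [15.7  3.  -5.9]
```

View pics/l19.png

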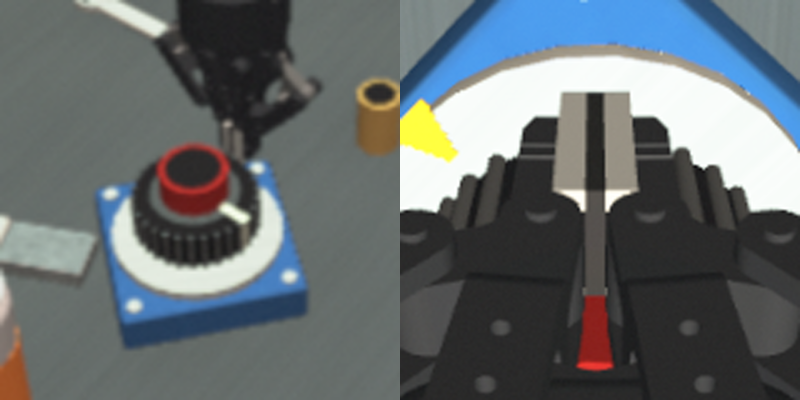

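>>> {"method": "drive_tool", "body": {"rows": [{"wx": 0,"wy": 0,"wz": 0,"x": 0.015,"y": 0,"z": 0,"fingers": 1},{"wx": 0,"wy": 0,"wz": 7,"x": -0.0005,"y": 0.008,"z": 0,"fingers": 1},{"wx": 0,"wy": 0,"wz": 7,"x": -0.0005,"y": 0.008,"z": 0,"fingers": 1},{"wx": 0,"wy": 0,"wz": 7,"x": -0.0005,"y": 0.008,"z": 0,"fingers": 1},{"wx": 0,"wy": 0,"wz": 7,"x": -0.0005,"y": 0.008,"z": 0,"fingers": 1},{"wx": 0,"wy": 0,"wz": 7,"x": -0.0005,"y": 0.008,"z": 0,"fingers": 1},{"wx": 0,"wy": 0,"wz": 7,"x": -0.0005,"y": 0.008,"z": 0,"fingers": 1},{"wx": 0,"wy": 0,"wz": 7,"x": -0.0005,"y": 0.008,"z": 0,"fingers": 1}]}}

```text
time: 18.58
tool_pos: [0.5354, 0.1361, 0.0622]
ee_rot: [-1.074, 2.95, 0.0]
force: [-0.1, 1.1, 0.0]
gripper_width: -0.0001
```

>>> {"method": "drive_tool", "body": {"rows": [{"wx": 0,"wy": 0,"wz": 7,"x": -0.0005,"y": 0.008,"z": 0,"fingers": 1},{"wx": 0,"wy": 0,"wz": 7,"x": -0.0005,"y": 0.008,"z": 0,"fingers": 1},{"wx": 0,"wy": 0,"wz": 7,"x": -0.0005,"y": 0.008,"z": 0,"fingers": 1},{"wx": 0,"wy": 0,"wz": 7,"x": -0.0005,"y": 0.008,"z": 0,"fingers": 1},{"wx": 0,"wy": 0,"wz": 7,"x": -0.0005,"y": 0.008,"z": 0,"fingers": 1},{"wx": 0,"wy": 0,"wz": 7,"x": -0.0005,"y": 0.008,"z": 0,"fingers": 1},{"wx": 0,"wy": 0,"wz": 7,"x": -0.0005,"y": 0.008,"z": 0,"fingers": 1},{"wx": 0,"wy": 0,"wz": 7,"x": -0.0005,"y": 0.008,"z": 0,"fingers": 1}]}}

```text
time: 19.25
tool_pos: [0.5227, 0.197, 0.0621]
ee_rot: [0.435, 3.11, 0.002]
force: [0.2, 0.6, -0.0]
gripper_width: 0.0005
```

```bash
python3 -c "
from h import *
sang((244.1,256),.077)
look('l20')"
```

```text
stripe 177.1 past arrow 220.0 r 0.048
t 19.3 p [0.523  0.1988 0.0625] yaw 163.5 tilt [0.002 0.002] rho 0.0658 theta 162.7 F [-1.4  2.6  1. ] w -0.0002 q [ 0.11  0.8  -0.85  1.87  0.79  0.85  0.14]
tool F [ 2.1  2.1 -1. ]
```

View pics/l20.png

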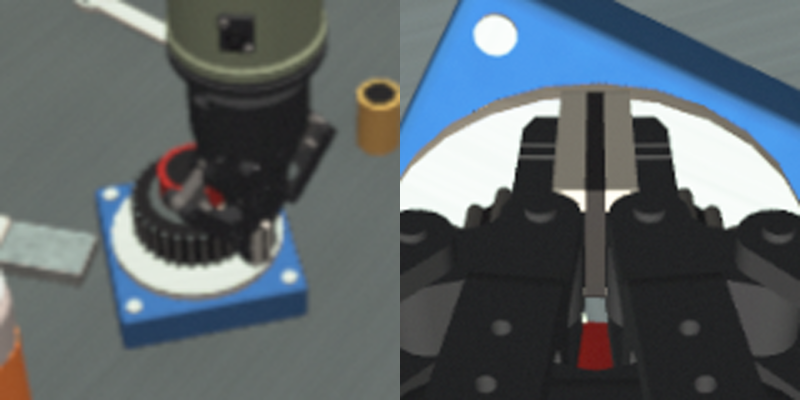

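>>> {"method": "drive_tool", "body": {"rows": [{"wx": 0,"wy": 0,"wz": 7,"x": -0.0005,"y": 0.008,"z": 0,"fingers": 1},{"wx": 0,"wy": 0,"wz": 7,"x": -0.0005,"y": 0.008,"z": 0,"fingers": 1},{"wx": 0,"wy": 0,"wz": 7,"x": -0.0005,"y": 0.008,"z": 0,"fingers": 1},{"wx": 0,"wy": 0,"wz": 7,"x": -0.0005,"y": 0.008,"z": 0,"fingers": 1},{"wx": 0,"wy": 0,"wz": 7,"x": -0.0005,"y": 0.008,"z": 0,"fingers": 1},{"wx": 0,"wy": 0,"wz": 7,"x": -0.0005,"y": 0.008,"z": 0,"fingers": 1},{"wx": 0,"wy": 0,"wz": 7,"x": -0.0005,"y": 0.008,"z": 0,"fingers": 1}]}}

```text
time: 19.98
tool_pos: [0.5584, 0.2367, 0.0615]
ee_rot: [-1.686, -2.65, 0.0]
force: [-0.3, -0.1, 0.5]
gripper_width: 0.0004
```

>>> {"method": "drive_tool", "body": {"rows": [{"wx": 0,"wy": 0,"wz": 0,"x": -0.006,"y": 0,"z": 0,"fingers": 1},{"wx": 0,"wy": 0,"wz": 0,"x": -0.004,"y": 0,"z": 0,"fingers": 1},{"wx": 0,"wy": 0,"wz": 0,"x": 0,"y": 0,"z": 0,"fingers": 1}]}}

```text
time: 20.23
tool_pos: [0.562, 0.229, 0.0619]
ee_rot: [-1.675, -2.655, -0.005]
force: [-3.2, 9.9, 1.5]
gripper_width: 0.0002
```

```bash
python3 -c "
from h import *
s,R,p=st();print(R.T@s['force'])"
```

```text
t 20.23 p [0.562  0.229  0.0619] yaw 115.5 tilt [-0.     0.004] rho 0.0551 theta 115.6 F [-3.2  9.9  1.5] w 0.0002 q [-0.04  0.79 -0.66  1.74  0.63  0.83 -0.55]
[10.34798192  1.39800629 -1.49761886]
```

>>> {"method": "drive_tool", "body": {"rows": [{"wx": 0,"wy": 0,"wz": -7,"x": -0.0012,"y": -0.0063,"z": 0,"fingers": 1},{"wx": 0,"wy": 0,"wz": -7,"x": -0.0004,"y": -0.0063,"z": 0,"fingers": 1},{"wx": 0,"wy": 0,"wz": -7,"x": -0.0004,"y": -0.0063,"z": 0,"fingers": 1},{"wx": 0,"wy": 0,"wz": -7,"x": -0.0004,"y": -0.0063,"z": 0,"fingers": 1},{"wx": 0,"wy": 0,"wz": -7,"x": -0.0004,"y": -0.0063,"z": 0,"fingers": 1},{"wx": 0,"wy": 0,"wz": -7,"x": -0.0004,"y": -0.0063,"z": 0,"fingers": 1},{"wx": 0,"wy": 0,"wz": -7,"x": -0.0004,"y": -0.0063,"z": 0,"fingers": 1},{"wx": 0,"wy": 0,"wz": -7,"x": -0.0004,"y": -0.0063,"z": 0,"fingers": 1}]}}

```text
time: 20.9
tool_pos: [0.5315, 0.188, 0.0616]
ee_rot: [-0.223, -3.131, -0.001]
force: [-13.4, 3.1, 7.5]
gripper_width: -0.0001
```

```bash
python3 -c "
from h import *
look('l21')"
```

```text
t 20.9 p [0.5315 0.188  0.0616] yaw 171.9 tilt [-0.002  0.001] rho 0.055 theta 170.9 F [-13.4   3.1   7.5] w -0.0001 q [ 0.15  0.82 -0.88  1.85  0.82  0.88  0.29]
tool F [13.7  1.2 -7.5]
```

View pics/l21.png

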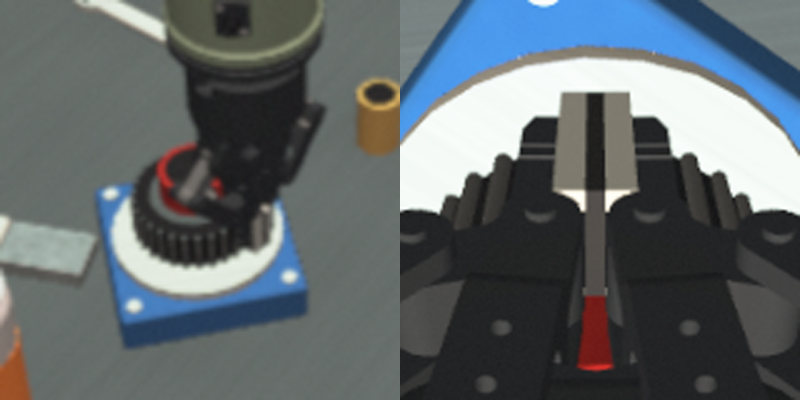

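>>> {"method": "drive_tool", "body": {"rows": [{"wx": 0,"wy": 0,"wz": -7,"x": -0.0004,"y": -0.0063,"z": 0,"fingers": 1},{"wx": 0,"wy": 0,"wz": -7,"x": -0.0004,"y": -0.0063,"z": 0,"fingers": 1},{"wx": 0,"wy": 0,"wz": -7,"x": -0.0004,"y": -0.0063,"z": 0,"fingers": 1},{"wx": 0,"wy": 0,"wz": -7,"x": -0.0004,"y": -0.0063,"z": 0,"fingers": 1},{"wx": 0,"wy": 0,"wz": -7,"x": -0.0004,"y": -0.0063,"z": 0,"fingers": 1},{"wx": 0,"wy": 0,"wz": -7,"x": -0.0004,"y": -0.0063,"z": 0,"fingers": 1},{"wx": 0,"wy": 0,"wz": -7,"x": -0.0004,"y": -0.0063,"z": 0,"fingers": 1},{"wx": 0,"wy": 0,"wz": -7,"x": -0.0004,"y": -0.0063,"z": 0,"fingers": 1}]}}

```text
time: 21.67
tool_pos: [0.5481, 0.1392, 0.0614]
ee_rot: [1.269, -2.87, 0.004]
force: [-11.7, -9.9, 10.7]
gripper_width: 0.0002
```

```bash
python3 -c "
from h import *
look('l22')"
```

```text
t 21.67 p [0.5481 0.1392 0.0614] yaw -132.3 tilt [-0.002 -0.003] rho 0.0551 theta -133.2 F [-11.7  -9.9  10.7] w 0.0002 q [ 0.34  0.91 -1.06  1.84  0.96  1.01  1.26]
tool F [ 15.3   2.  -10.6]
```

View pics/l22.png

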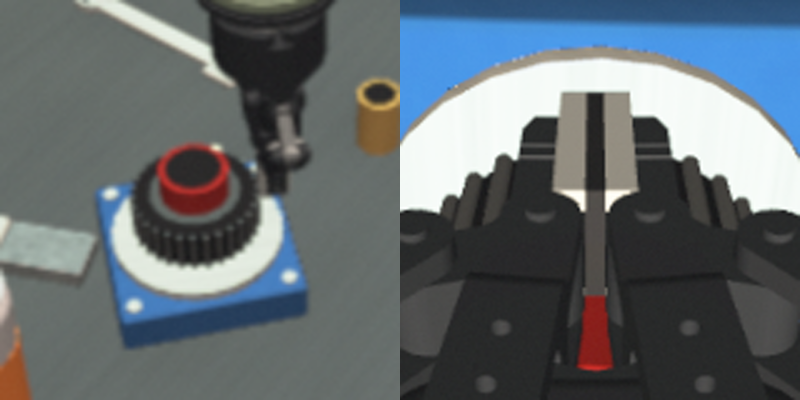

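```bash
python3 -c "
from h import *
sang((234.8,235),.0775)"
```

```text
stripe -78.0 past arrow 324.9 r 0.0413
```

>>> {"method": "drive_tool", "body": {"rows": [{"wx": 0,"wy": 0,"wz": -7,"x": -0.0004,"y": -0.0063,"z": 0,"fingers": 1},{"wx": 0,"wy": 0,"wz": -7,"x": -0.0004,"y": -0.0063,"z": 0,"fingers": 1},{"wx": 0,"wy": 0,"wz": -7,"x": -0.0004,"y": -0.0063,"z": 0,"fingers": 1},{"wx": 0,"wy": 0,"wz": -7,"x": -0.0004,"y": -0.0063,"z": 0,"fingers": 1},{"wx": 0,"wy": 0,"wz": -2,"x": 0,"y": -0.0018,"z": 0,"fingers": 1},{"wx": 0,"wy": 0,"wz": 0,"x": 0,"y": 0,"z": 0,"fingers": 1},{"wx": 0,"wy": 0,"wz": 0,"x": 0.015,"y": 0,"z": 0,"fingers": 1},{"wx": 0,"wy": 0,"wz": 0,"x": 0.005,"y": 0,"z": 0,"fingers": 1}]}}

```text
time: 22.48
tool_pos: [0.5684, 0.1074, 0.0614]
ee_rot: [1.961, -2.454, 0.002]
force: [-0.3, -0.2, 0.1]
gripper_width: 0.0002
```

>>> {"method": "drive_tool", "body": {"rows": [{"wx": 0,"wy": 0,"wz": 0,"x": 0.01,"y": 0,"z": -0.02,"fingers": 1},{"wx": 0,"wy": 0,"wz": 0,"x": 0.0,"y": 0,"z": -0.04,"fingers": 1},{"wx": 0,"wy": 0,"wz": 0,"x": 0.0,"y": 0,"z": -0.04,"fingers": 1},{"wx": 0,"wy": 0,"wz": 0,"x": 0,"y": 0,"z": -0.03,"fingers": 1}]}}

```text
time: 22.82
tool_pos: [0.5664, 0.0998, 0.1944]
ee_rot: [-1.96, 2.454, -0.001]
force: [0.5, -0.0, 1.1]
gripper_width: 0.0
```

```bash
python3 -c "
from h import *
st()
d=vision.get_image('wrist');cv2.imwrite('pics/w23.png',d['image'])
look('l23')"
```

```text
t 22.82 p [0.5664 0.0998 0.1944] yaw -102.8 tilt [0.002 0.   ] rho 0.0818 theta -103.7 F [ 0.5 -0.   1.1] w 0.0 q [ 0.52  0.82 -1.29  1.73  0.83  1.26  1.94]
t 22.87 p [0.568  0.101  0.1991] yaw -102.8 tilt [0.007 0.001] rho 0.0803 theta -102.8 F [1.8 1.1 8. ] w 0.0001 q [ 0.52  0.81 -1.29  1.73  0.83  1.26  1.94]
tool F [-1.5 -1.6 -8. ]
```

View pics/w23.png

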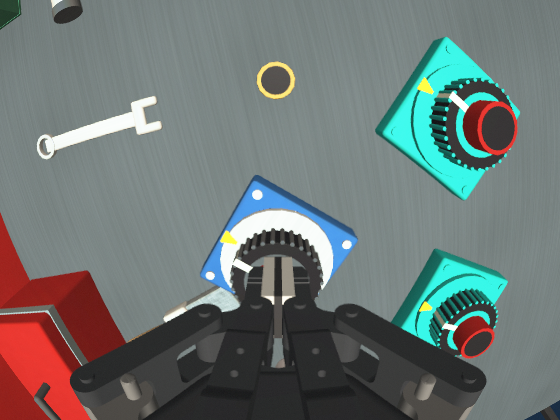

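View pics/l23.png

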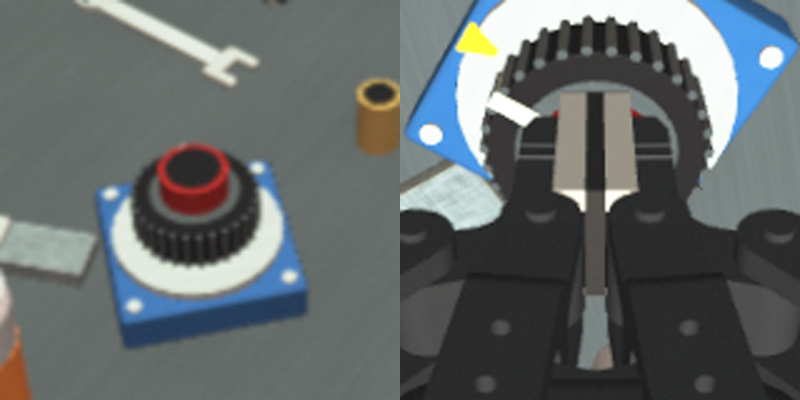

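```bash
cat >> h.py <<'E'
def wcast(px,z):
    s,R,p=st();d=vision.get_image('wrist');H=d['hand_eye'];K=d['mtx']
    for q,zz in zip(px,z):
        u=np.array(q)-K[:2,2];rr=np.hypot(*u);th=rr/K[0,0];v=np.r_[u/rr*np.sin(th),np.cos(th)];v=np.array([v[0],-v[1],-v[2]])
        c=R@H[:3,3]+p;w=R@H[:3,:3]@v;P=c+w*(zz-c[2])/w[2];e=P[:2]-C
        print(P.round(4),np.degrees(np.arctan2(e[1],e[0])).round(1),np.hypot(*e).round(4))
E
python3 -c "
from h import *
d=vision.get_image('wrist');cv2.imwrite('pics/w24.png',cv2.resize(d['image'][210:310,190:340],None,fx=5,fy=5,interpolation=cv2.INTER_CUBIC))
st()"
```

```text
t 23.02 p [0.5666 0.0994 0.1919] yaw -102.9 tilt [ 0.002 -0.001] rho 0.0822 theta -103.5 F [ 1.  -0.6 -1.2] w 0.0 q [ 0.52  0.82 -1.28  1.73  0.83  1.25  1.94]
```

View pics/w24.png

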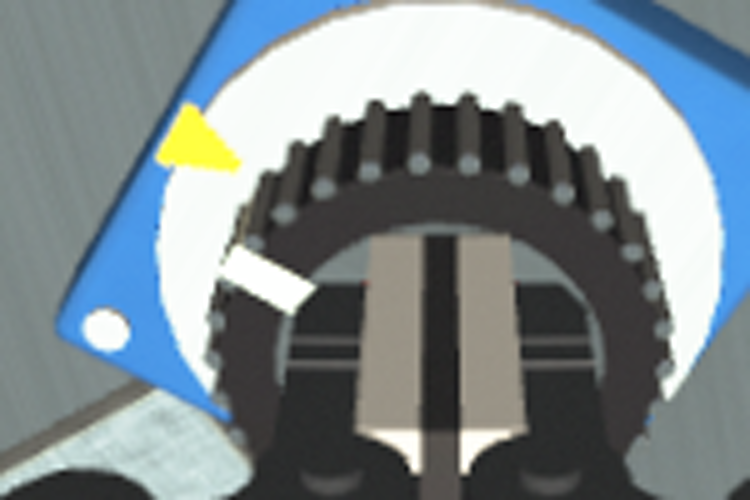

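```bash
python3 -c "
from h import *
wcast([(237.9,242.9),(224.3,235.9),(235.9,262.9),(250.9,269.9)],[.04,.04,.078,.078])"
```

```text
t 23.02 p [0.5666 0.0994 0.1919] yaw -102.9 tilt [ 0.002 -0.001] rho 0.0822 theta -103.5 F [ 1.  -0.6 -1.2] w 0.0 q [ 0.52  0.82 -1.28  1.73  0.83  1.25  1.94]
[0.6179 0.146  0.04  ] -46.0 0.0463
[0.6294 0.1355 0.04  ] -45.1 0.0618
[0.6163 0.149  0.078 ] -44.9 0.043
[0.6047 0.159  0.078 ] -47.1 0.0277
```

>>> {"method": "drive_tool", "body": {"rows": [{"wx": 0,"wy": 0,"wz": 0,"x": 0,"y": 0,"z": -0.03,"fingers": 1},{"wx": 0,"wy": 0,"wz": 0,"x": 0.02,"y": 0,"z": -0.02,"fingers": 1},{"wx": 0,"wy": 0,"wz": 0,"x": 0.035,"y": 0,"z": 0,"fingers": 1},{"wx": 0,"wy": 0,"wz": 0,"x": 0.035,"y": 0,"z": 0,"fingers": 1},{"wx": 0,"wy": 0,"wz": 0,"x": 0.035,"y": 0,"z": 0,"fingers": 1},{"wx": 0,"wy": 0,"wz": 0,"x": 0.035,"y": 0,"z": 0,"fingers": 1},{"wx": 0,"wy": 0,"wz": 0,"x": 0.02,"y": 0,"z": 0,"fingers": 1},{"wx": 0,"wy": 0,"wz": 0,"x": 0,"y": 0,"z": 0,"fingers": 1}]}}

```text
time: 23.73
tool_pos: [0.5243, -0.0801, 0.2397]
ee_rot: [1.947, -2.462, -0.001]
force: [0.0, -0.4, -0.4]
gripper_width: 0.0002
```

```bash
python3 -c "
from h import *
st()
d=vision.get_image('top')['image'];cv2.imwrite('pics/t25.png',np.hstack([d[145:235,170:280].repeat(4,0).repeat(4,1)]))
cv2.imwrite('pics/t25f.png',d)"
```

```text
t 23.73 p [ 0.5243 -0.0801  0.2397] yaw -103.3 tilt [-0.003 -0.001] rho 0.2666 theta -103.3 F [ 0.  -0.4 -0.4] w 0.0002 q [ 0.94  0.74 -1.4   1.79  0.76  1.29  2.25]
```

View pics/t25.png

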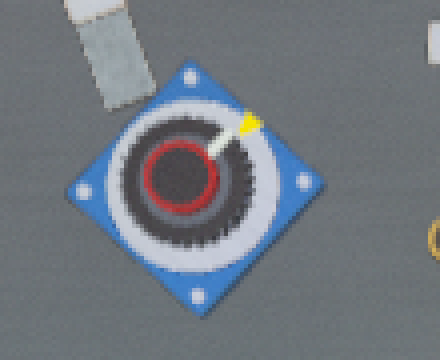

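View pics/t25f.png

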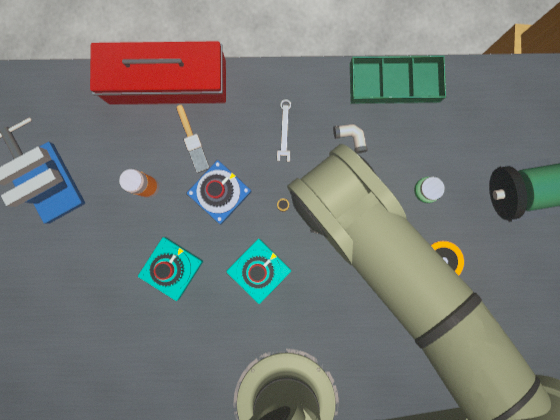

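The top view shows the stripe pointing straight at the arrow, and the visible loose items where they started. I'm handing the job in.

```bash
python3 -c "
from workcell import ticket,monitor
s=monitor.state();print(s['force'],abs(s['joint_velocities']).max())
print(ticket.finish_job())"
```

```text
[-0.00200414  1.76608026  0.09459039] 0.059316959018178766
the job is handed in; nothing more can be done
None
```

I turned the red stub's collar counter-clockwise until its stripe came round to the arrow for the second time, then backed the arm off and handed the job in at about 24 s. The hand-in gives no verdict.

- **How it was turned:** I pushed with the closed fingertips against the rim in three orbiting strokes. The stripe went from about 17° past the arrow to about 294°, then 575°, then 720°. The push force peaked at about 23 N.
- **Stripe position:** the wrist camera put the stripe at about −46° and the arrow at about −45.5°, so they line up within about 2°. The top view also shows the stripe pointing straight at the arrow. The turn count comes from adding up the strokes, with the stripe tracked in the side view.
- **Other items:** the brush, spray can, nipple, wrench, elbow and jar look unmoved by eye in the final top view. In that view the arm hid the green station and part of the disc, so I did not check those two. The arm only passed high above that side, and the force readings stayed near zero there.
- **What disagreed:**
  - The pictures showed the fingertips 20–30 mm higher than the stated tip reach, so I set the tool height from the pictures.
  - My first estimate of the collar centre was about 1 mm off, and the collar slipped about 14° in the first stroke. I corrected both along the way.

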